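Turn a tube adapter hole-up and hold it over the drip dish

ROBOT

A 6-joint arm with a two-finger parallel gripper is mounted at the origin on a cart in front of the work surface, level with it; the furniture and walls round the work are solid. World frame = base frame: x ahead of the robot, y to its left, z up, the work surface at z = 0. Lengths are in m, angles in rad, forces in N, time in s.
With the tool pointing down it reaches from about 0.35 to 0.775 m from the base axis. Payload 7.3 kg.
Tool frame: the origin (TCP) lies between the finger pads; the fingertips stand arm.nose_length ahead of it and the grasp point (between the pads) is the TCP (arm.nose_length is the distance from the TCP to the fingertips, in m); z points along the fingers, y is the direction in which the jaws open and shut (so a half turn about z gives the same grasp; the last joint's range is limited). The gripper opens to 92 mm and grips with 3 to 60 N. Pads are 19 mm wide; open, the fingers measure 130 mm over their backs; the gripper's body (75 mm by 190 mm) begins 47 mm behind the grasp point.
Start: joints at [1.152, 0.342, 1.524, -0, 1.275, -0.146], TCP at [0.141, 0.506, 0.22] pointing down, gripper open.
Joint ranges: [-2.53, 2.53], [-0.77, 2.02], [0.04, 2.7], [-1, 4.14], [0.28, 2.66], [-3.11, 3.11]. Speed limits (rad/s): [2.57, 2.57, 3.14, 3.14, 3.14, 3.14].

INTERFACE

Orientations are given as a unit quaternion [x, y, z, w].
In Python, from bench import arm gives the robot as it stands. The module is installed in compiled form; this text tells all that it offers.
- The arm moves only by the tool move_arm, never from a script. Its argument "motion" is a list of rows, each a list of 2 entries, a list of its own where there are three numbers: the shift along the tool's x, y, z in cm, then the turn, a rotation vector about the tool's x, y, z in degrees. In form: [[[dx, dy, dz], [ax, ay, az]], ...]. A call has 1 to 12 rows; each row shifts and turns the commanded pose from where the row before left it, along the tool's axes as they then stand; what a row does not reach is not made up. A row lasts 1/12 s, in which the tool goes at most 41.7 mm and 7.16 degrees, less where a joint would pass 70% of its speed; a pose out of reach is approached as far as the arm can. A call is refused whole if a number of a shift passes 4.17 or a number of a turn 7.16, either way. A call with a gripper value outside its range is refused whole. "hand" is the finger opening in cm, from 0 to 9.18, set as the call begins (left out, the last holds). The fingers move at their own pace and stop on an object; "grip_force" is the grip in N (left out, the last holds). Time passes only in rows, so rows that do not move let the fingers close. It gives the time, the measured TCP pose, the force and the opening at its end, in the units of the state.
- arm.sense(): the state, without advancing time (a new reading comes with each control period).
- arm.read_camera(name): name is "scene" or "top"; returns a dict with "frame" (480x640x3 uint8, red, green, blue), "range_z" (480x640 float32, m along the optical axis (not along the pixel's ray), 0 where there is no reading), "fx", "fy", "cx", "cy" (pixels), "origin" and "rotation" of the camera in the world. Camera axes: x right, y up, looking along -z (the intrinsics and any distortion apply to the point x, -y, -z); pixel columns grow to the right and rows downward; lengths in m; the calibration is good to about 2 mm. A picture is of the moment at which its call begins.
- arm.sign_off(): hands the job in, once; it reports no verdict.
The state is a dict: "time_s": time; "joint_positions": joint angles; "dq": joint speeds; "tau": joint torques, N m; "ee_pos": TCP position; "ee_rot": TCP orientation; "force": force on the tool from outside, world axes, zero at the start; "moment": the same for the moment, N m; "grip_width": opening from 0.0 (shut) to 1.0 (fully open).
Only numpy, scipy, OpenCV 4.12 (cv2) and the standard library are available. Lean on these libraries where they do the work, as an engineer would, in place of code of your own. Each camera call takes 0.05 s, during which the arm holds its last target. There are 200 camera calls.

TASK

First slide the round steel drip dish along the worktop, without lifting it, until it stands wholly on the round grey bench mark. Then pick up the square tube adapter that is lying on its side, find which end has the blind hole (look or feel: outside, both ends are alike), turn it so that the hole faces straight up, and finish still holding it there, a hand's height (12 to 30 cm) above the worktop and centred over the dish, ready for a tube to be dropped in. Leave the other things where they are.

Things in the scene. Friction and masses are not known exactly. Their poses are not given: they have to be found in the camera images.
- adapter_center (a point): centre of the tube adapter: loose bare metal block, 36x36 mm square, 70 mm long, 0.1 to 0.2 kg, lying on a long side (centre 18 mm up) in any level direction. A round blind hole, 18 mm wide, 50 mm deep, opens in the middle of one end; the other end is plain. Dark lines 8 mm from both ends. z axis: along the block, from the plain end out through the hole end. x, y: square to the long sides.
- dish_center (a point): centre of the drip dish, half-way up (9 mm above its underside): loose round shallow open dish of bare steel, 110 mm across the rim, 18 mm high, wall and floor 3 mm thick, inner floor 94 mm across, 0.2 to 0.33 kg, standing upright on the worktop. z axis up.
- mark_center (a point): centre of the round bench mark, flat in the worktop (at z = 0, nothing to bump over), a light grey disc 140 mm across with a thin white circle near its edge; the dish belongs on it. A microscope and a low wide machine stand fixed behind it, from 0.15 m and more beyond the mark and on its right: little room to lean a hand in from there.
- timer: bystander, to be left alone: small flat bench timer, 58x62x18 mm; origin at the centre of its underside
- petri: bystander, to be left alone: lidded petri dish, 89 mm across, 15 mm high; origin at the centre of its underside
- vial: bystander, to be left alone: small capped vial, 24 mm across, 45 mm high; origin at the centre of its underside
- stain: bystander, to be left alone: brown bottle with dark cap, 48 mm across, 104 mm high; origin at the centre of its underside
Mind the look-alikes: they are no part of the job. Leave any green or turquoise look-alike of the part that bears adapter_center alone.

How it is judged:
By the outcome, as a careful person would: the job done as asked, in the order asked, and still so for the second after the job is handed in, while the arm keeps its last pose, push and grip.
It also fails if it takes over 72 s, if anything falls off the work surface, if the arm or the gripper's body presses on something with over 40 N, if the wrist force passes 120 N, or if a joint passes its speed limit or range.

## Working session

There is one attempt and no reset: what is moved stays moved. The work goes in short steps, Python scripts to look and compute and a tool call to move; the robot and the scene stay as the last step left them, time stands still between calls to the robot, and variables do not carry over. Pictures are saved under pics/ and viewed, about 8 in all and at most 12, crops included, and the job is handed in when it is done.

Besides the shell and the picture viewer there is one more tool, called after "Emit:" as name(argument=value, ...), one argument or row to a line, values as JSON. move_arm: Moves the arm, as the interface text tells. Its arguments: {"type":"object","properties":{"motion":{"type":"array"},"hand":{"type":"number"},"grip_force":{"type":"number"}},"required":["motion"]}

```bash
mkdir -p pics
cat > h.py <<'E'
import numpy as np, cv2
from bench import arm
from scipy.spatial.transform import Rotation as R
def cam(n):
    c=arm.read_camera(n); return c
def pts(c):
    v,u=np.mgrid[0:480,0:640]; z=c["range_z"]
    p=np.stack([(u-c["cx"])/c["fx"]*z,-(v-c["cy"])/c["fy"]*z,-z],-1)
    return p@np.array(c["rotation"]).T+np.array(c["origin"])
def ray(c,u,v,h):
    d=np.array(c["rotation"])@np.array([(u-c["cx"])/c["fx"],-(v-c["cy"])/c["fy"],-1]); o=np.array(c["origin"])
    return o+d*(h-o[2])/d[2]
def save(c,n): cv2.imwrite("pics/"+n,c["frame"][:,:,::-1])
E
python3 - <<'E'
from h import *
for n in("scene","top"):
    c=cam(n); save(c,n+"1.png"); print(n,c.keys(),c["fx"],c["cx"],c["cy"],c["origin"],np.round(c["rotation"],3).tolist())
s=arm.sense(); print(s, arm.nose_length)
E
```

```text
scene dict_keys(['frame', 'range_z', 'fx', 'fy', 'cx', 'cy', 'origin', 'rotation']) 500.2570447776429 322.3866827601844 238.27078728365913 [-0.02058398 -0.57181777  0.71436533] [0.418, -0.143, -0.307, 0.843]
top dict_keys(['frame', 'range_z', 'fx', 'fy', 'cx', 'cy', 'origin', 'rotation']) 433.3352046676363 321.86068201138966 244.8224385059474 [0.42773811 0.09948637 1.18789607] [-0.031, 0.034, 0.707, -0.706]
{'time_s': 0.1, 'joint_positions': array([ 1.15199714e+00,  3.42654842e-01,  1.52491520e+00,  9.52932889e-06,
        1.27537628e+00, -1.46005663e-01]), 'dq': array([-0.00111019, -0.00064976, -0.00218509,  0.00045709,  0.00079964,
        0.00213525]), 'tau': array([ 6.09530689e-04, -4.32011354e+01, -2.44689882e+01,  7.18527683e-02,
        5.27181511e-02, -7.04833201e-05]), 'ee_pos': array([0.1412769 , 0.50525881, 0.21951572]), 'ee_rot': array([ 1.35975578e-01,  9.90711958e-01, -6.48751731e-04, -1.92985274e-04]), 'force': array([-0.12221402, -0.25738753,  1.26234799]), 'moment': array([-0.02478042, -0.03572821, -0.01679501]), 'grip_width': 1.0049854004945857} 0.019
```

```bash
sed -i 's/c=arm.read_camera(n); return c/c=dict(arm.read_camera(n)); c["rotation"]=R.from_quat(c["rotation"]).as_matrix(); return c/' h.py
```

```text
(no output)
```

View pics/scene1.png

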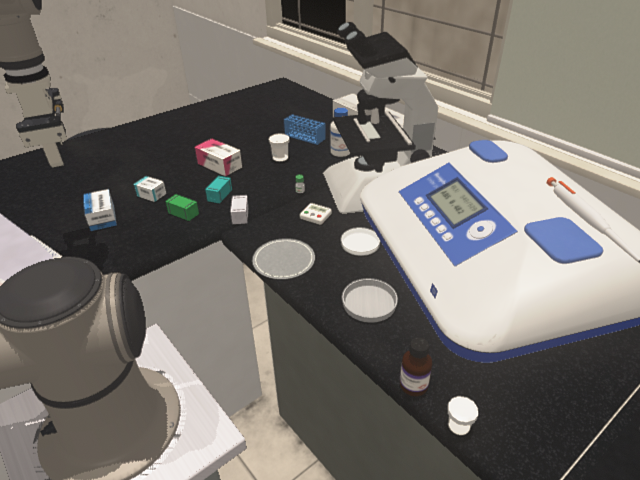

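View pics/top1.png

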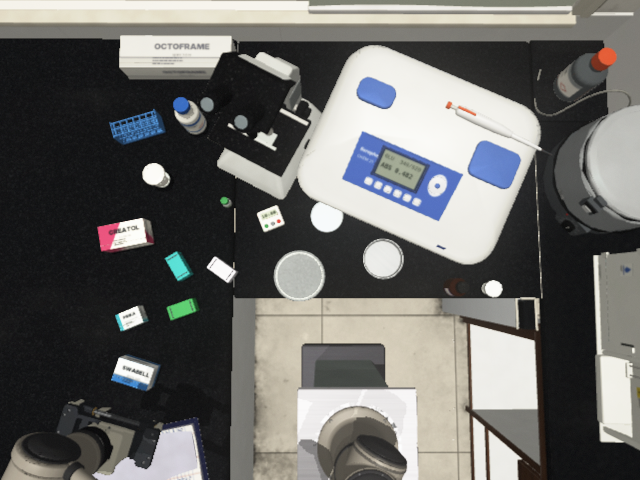

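The scene view shows the dish at (370,300), the mark at (283,258), the petri dish at (360,241), the vial at (299,184), the timer at (316,213) and the stain bottle at (415,370). In the top view the dish is at (383,259) and the mark at (299,275).

These could be taken for the adapter, with top-view pixels:
- bare grey block (221,269)
- turquoise block (178,266)
- green block (183,309)
- white carton (131,318)

I choose the bare metal one. The petri dish and the mark could be taken for the dish. I choose the steel rim at (383,259).

Run:
```python
from h import *
t=cam("top"); P=pts(t); g=cv2.cvtColor(t["frame"],cv2.COLOR_RGB2HSV)
def blob(c,u,v,r,h,th=70,smax=60):
    hs=cv2.cvtColor(c["frame"],cv2.COLOR_RGB2HSV)
    m=((hs[...,2]>th)&(hs[...,1]<smax)).astype(np.uint8)
    w=np.zeros_like(m); cv2.circle(w,(u,v),r,1,-1); m&=w
    cs,_=cv2.findContours(m,cv2.RETR_EXTERNAL,cv2.CHAIN_APPROX_NONE)
    k=max(cs,key=cv2.contourArea)[:,0]
    q=np.array([ray(c,a,b,h)[:2] for a,b in k],np.float32)
    return q
for n,u,v,r,h in(("dish",383,259,26,.018),("mark",299,275,30,0),("petri",327,217,19,.015),("adapter",221,269,20,.036),("timer",271,218,18,.018)):
    q=blob(t,u,v,r,h); print(n,"circ",cv2.minEnclosingCircle(q),"rect",cv2.minAreaRect(q))
    print("   depth z",np.round(P[v-4:v+5:4,u-4:u+5:4,2].ravel(),3))
print("bench front edge", ray(t,300,298,0),ray(t,234,270,0), "stain",ray(t,457,288,.1),"vial",ray(t,226,202,.045))
s=cam("scene"); 
a=s["frame"][180:240,200:280]; b=s["frame"][220:330,240:410]; tt=t["frame"][245:295,195:250]
f=lambda x,w:cv2.resize(x,(w,int(x.shape[0]*w/x.shape[1])),interpolation=cv2.INTER_CUBIC)
a,tt=f(a,400)[:300],f(tt,400)[:300]
cv2.imwrite("pics/crop1.png",np.hstack([a,tt])[:,:,::-1])
```

```text
dish circ ((0.4983748197555542, -0.07189902663230896), 0.05639917403459549) rect ((0.49801522493362427, -0.07203115522861481), (0.10838759690523148, 0.11116740107536316), 89.4186782836914)
   depth z [0.003 0.004 0.005 0.005 0.001 0.003 0.001 0.003 0.006]
mark circ ((0.44745686650276184, 0.1555989384651184), 0.07652343809604645) rect ((0.44850853085517883, 0.1573764979839325), (0.14112107455730438, 0.14982947707176208), 71.64090728759766)
   depth z [-0.001 -0.     0.005 -0.001  0.002  0.003  0.001 -0.001  0.   ]
petri circ ((0.6165390014648438, 0.07750032842159271), 0.049173466861248016) rect ((0.6181517243385315, 0.07986873388290405), (0.09135928750038147, 0.09357599914073944), 45.059654235839844)
   depth z [0.014 0.014 0.018 0.017 0.016 0.015 0.016 1.188 0.01 ]
adapter circ ((0.4654363989830017, 0.35449811816215515), 0.046453382819890976) rect ((0.4709271192550659, 0.3516054153442383), (0.08819569647312164, 0.05532993748784065), 56.64573669433594)
   depth z [0.04  0.036 0.037 0.035 0.036 0.04  0.038 0.038 0.037]
timer circ ((0.6082459688186646, 0.23345239460468292), 0.040556661784648895) rect ((0.6084319949150085, 0.23393258452415466), (0.06045276299118996, 0.06364771723747253), 21.994192123413086)
   depth z [0.018 0.019 0.015 0.013 0.015 0.014 0.013 0.018 0.018]
bench front edge [0.39147648 0.1529933  0.        ] [0.46782678 0.3337265  0.        ] stain [ 0.41873981 -0.24418366  0.1       ] vial [0.64767924 0.34928023 0.045     ]
```

View pics/crop1.png

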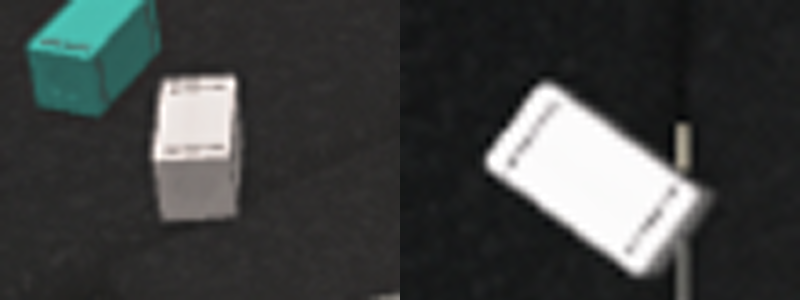

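The crop shows the bare metal block with dark lines near both ends. Its near end face (towards the scene camera) looks plain grey with no dark round hole, so the hole should be at the far end. I will confirm that once it is held. Next I refine the mark, dish and adapter from both views.

Run:
```python
from h import *
def comp(c,box,f,h):
    u0,v0,u1,v1=box; P=pts(c); hs=cv2.cvtColor(c["frame"],cv2.COLOR_RGB2HSV)
    m=np.zeros((480,640),np.uint8); m[v0:v1,u0:u1]=f(P,hs)[v0:v1,u0:u1]
    cs,_=cv2.findContours(m,cv2.RETR_EXTERNAL,cv2.CHAIN_APPROX_NONE); k=max(cs,key=cv2.contourArea)[:,0]
    return np.array([ray(c,a,b,h)[:2] for a,b in k],np.float32)
def circ(q):
    for _ in range(4):
        A=np.c_[2*q,np.ones(len(q))]; s=np.linalg.lstsq(A,(q**2).sum(1),rcond=None)[0]; r=np.sqrt(s[2]+s[0]**2+s[1]**2)
        e=abs(np.hypot(*(q-s[:2]).T)-r); q=q[e<max(.002,2*np.median(e))]
    return s[:2],r,len(q)
s=cam("scene");t=cam("top")
bright=lambda P,hs:(hs[...,2]>75)&(hs[...,1]<50)
print("mark scene",circ(comp(s,(245,230,322,285),bright,0)))
q=comp(t,(268,245,330,297),bright,0); q=q[q[:,0]>.415]; print("mark top",circ(q), q[:,0].min(), q[:,0].max())
print("dish scene",circ(comp(s,(336,270,402,326),bright,.018)))
print("dish top",circ(comp(t,(358,235,408,282),bright,.018)))
hi=lambda P,hs:(P[...,2]>.024)&(P[...,2]<.06)
hib=lambda P,hs:hi(P,hs)&(hs[...,1]<60)&(hs[...,2]>190)
q=comp(t,(200,250,243,290),hib,.036); r=cv2.minAreaRect(q); print("adapter top",r,cv2.boxPoints(r).round(3).tolist())
hs=cv2.cvtColor(s["frame"],cv2.COLOR_RGB2HSV); print("V col at face",hs[195:224:3,239,2],hs[195:224:3,239,1])
f=s["frame"]; print("near face min/median", f[212:223,233:246].min(),np.median(f[212:223,233:246]))
q=comp(s,(225,185,255,226),lambda P,hs:(hs[...,2]>f[196:206,236:244].max(-1).mean()-35)&(hs[...,1]<60),.036); r=cv2.minAreaRect(q); print("adapter scene",r)
```

```text
mark scene (array([0.45229035, 0.15400549]), np.float64(0.07002401786124395), 150)
mark top (array([0.45282214, 0.15586565]), np.float64(0.06968515375304736), 100) 0.4157581 0.5225284
dish scene (array([ 0.49381453, -0.07762577]), np.float64(0.059618754196507494), 88)
dish top (array([ 0.49838415, -0.071646  ]), np.float64(0.05484706777271171), 115)
adapter top ((0.469462126493454, 0.3615726828575134), (0.07000961154699326, 0.03630037605762482), 54.742210388183594) [[0.4339999854564667, 0.34299999475479126], [0.46399998664855957, 0.3230000138282776], [0.5040000081062317, 0.3799999952316284], [0.4749999940395355, 0.4009999930858612]]
V col at face [125 219 234 234 236 215 126 126 128 132] [20 17 11 11 12 20 18 20 20 19]
near face min/median 113 123.0
adapter scene ((0.46786922216415405, 0.35760435461997986), (0.06888153403997421, 0.035269804298877716), 54.66287612915039)
```

```bash
cat >> h.py <<'E'
def rel(p=None,yaw_to=None):
    """offset to world point p in tool axes (cm) and current pose"""
    s=arm.sense(); r=R.from_quat(s["ee_rot"]); M=r.as_matrix()
    print("t",round(s["time_s"],2),"pos",s["ee_pos"].round(4),"F",s["force"].round(1),"grip",round(s["grip_width"],3),"q",s["joint_positions"].round(2))
    print("tool axes x,y,z:",M.T.round(3).tolist(),"jaw deg",np.degrees(np.arctan2(M[1,1],M[0,1])).round(1))
    if p is not None: print("shift cm",(M.T@(np.array(p)-s["ee_pos"])*100).round(2))
E
python3 - <<'E'
from h import *
P=np.concatenate([pts(cam(n)).reshape(-1,3) for n in("scene","top")])
for x in np.arange(.42,.70,.03):
    print(round(x,2),[round(float(np.percentile(z,98)),2) if len(z:=P[(abs(P[:,0]-x)<.015)&(abs(P[:,1]-y)<.02)&(P[:,2]<.6),2]) else None for y in np.arange(-.2,.33,.04)])
rel((.498,-.072,.15))
E
```

```text
0.42 [0.0, 0.0, 0.0, 0.0, 0.0, 0.0, 0.0, 0.0, 0.0, 0.0, 0.0, 0.0, 0.0, 0.0]
0.45 [0.0, 0.0, 0.02, 0.02, 0.02, 0.0, 0.0, 0.0, 0.0, 0.0, 0.0, 0.0, 0.0, 0.04]
0.48 [0.0, 0.0, 0.02, 0.0, 0.01, 0.0, 0.0, 0.0, 0.0, 0.0, 0.0, 0.0, 0.0, 0.04]
0.51 [0.12, 0.09, 0.02, 0.01, 0.02, 0.02, 0.0, 0.0, 0.0, 0.0, 0.0, 0.0, 0.0, 0.0]
0.54 [0.12, 0.11, 0.1, 0.02, 0.02, 0.0, 0.0, 0.0, 0.0, 0.0, 0.0, 0.0, 0.0, 0.0]
0.57 [0.13, 0.12, 0.11, 0.11, 0.1, 0.0, 0.01, 0.02, 0.01, 0.0, 0.01, 0.02, 0.0, 0.0]
0.6 [0.15, 0.14, 0.13, 0.12, 0.11, 0.1, 0.09, 0.02, 0.02, 0.0, 0.02, 0.02, 0.02, 0.0]
0.63 [0.16, 0.15, 0.15, 0.14, 0.13, 0.12, 0.11, 0.1, 0.09, 0.0, 0.02, 0.02, 0.02, 0.0]
0.66 [0.17, 0.17, 0.16, 0.15, 0.14, 0.13, 0.12, 0.12, 0.1, 0.01, 0.01, 0.01, 0.0, 0.0]
0.69 [0.18, 0.18, 0.17, 0.16, 0.16, 0.15, 0.14, 0.13, 0.12, 0.1, 0.17, 0.16, 0.02, 0.0]
t 0.4 pos [0.1414 0.5056 0.22  ] F [-0.1 -0.3 -0.2] grip 1.0 q [ 1.15  0.34  1.52  0.    1.28 -0.15]
tool axes x,y,z: [[-0.963, 0.269, 0.0], [0.269, 0.963, -0.0], [-0.0, -0.0, -1.0]] jaw deg 74.4
shift cm [-49.9  -46.01   7.01]
```

Emit:
move_arm(
  motion=[
    [[0, 0, 0], [0, 0, 6.2]],
    [[0, 0, 0], [0, 0, 6.2]],
    [[-1.7, -1, 0], [0, 0, 0]],
    [[-3.4, -1.9, 0], [0, 0, 0]],
    [[-3.4, -1.9, 0], [0, 0, 0]],
    [[-3.4, -1.9, 0], [0, 0, 0]],
    [[-3.4, -1.9, 0], [0, 0, 0]],
    [[-3.4, -1.9, 0], [0, 0, 0]],
    [[-3.4, -1.9, 0], [0, 0, 0]],
    [[-3.4, -1.9, 0], [0, 0, 0]],
    [[-3.4, -1.9, 0], [0, 0, 0]],
    [[-3.4, -1.9, 0], [0, 0, 0]],
  ],
  hand=0,
)

```text
time_s: 1.4
ee_pos: [0.3421, 0.1924, 0.2204]
ee_rot: [0.242, 0.97, 0.0, 0.0]
force: [0.8, 0.2, 0.6]
grip_width: 0.179
```

Emit:
move_arm(
  motion=[
    [[-3.4, -1.9, 0], [0, 0, 0]],
    [[-3.4, -1.9, 0], [0, 0, 0]],
    [[-3.4, -1.9, 0], [0, 0, 0]],
    [[-3.4, -1.9, 0.5], [0, 0, 0]],
    [[-3, -1.9, 1], [0, 0, 0]],
    [[-3, -1.8, 2], [0, 0, 0]],
    [[-2, -1, 2], [0, 0, 0]],
    [[0, 0, 1], [0, 0, 0]],
    [[0, 0, 0], [0, 0, 0]],
    [[0, 0, 0], [0, 0, 0]],
  ],
)

```text
time_s: 2.23
ee_pos: [0.4739, -0.016, 0.1548]
ee_rot: [0.242, 0.97, 0.0, -0.001]
force: [-0.3, 0.7, -0.2]
grip_width: 0.008
```

```bash
python3 -c "
from h import *
rel((.496,-.050,.026))"
```

```text
t 2.23 pos [ 0.4739 -0.016   0.1548] F [-0.3  0.7 -0.2] grip 0.008 q [-0.2   0.32  1.76  0.    1.07 -1.28]
tool axes x,y,z: [[-0.882, 0.47, 0.002], [0.47, 0.882, -0.0], [-0.002, 0.001, -1.0]] jaw deg 61.9
shift cm [-3.57 -1.96 12.88]
```

Emit:
move_arm(
  motion=[
    [[-2, -1, 1], [0, 0, 0]],
    [[-1.6, -1, 3], [0, 0, 0]],
    [[0, 0, 3], [0, 0, 0]],
    [[0, 0, 2.4], [0, 0, 0]],
    [[0, 0, 0.9], [0, 0, 0]],
    [[0, 0, 0.9], [0, 0, 0]],
    [[0, 0, 0.9], [0, 0, 0]],
    [[0, 0, 0.6], [0, 0, 0]],
    [[0, 0, 0], [0, 0, 0]],
    [[0, 0, 0], [0, 0, 0]],
  ],
)

```text
time_s: 3.07
ee_pos: [0.4971, -0.0505, 0.0287]
ee_rot: [0.242, 0.97, 0.0, 0.0]
force: [0.1, -0.3, -0.4]
grip_width: 0.004
```

```bash
python3 -c "
from h import *
rel((.496,-.050,.026))
c=cam('scene');cv2.imwrite('pics/low.png',cv2.resize(c['frame'][200:360,260:460],(800,600))[:,:,::-1])"
```

```text
t 3.07 pos [ 0.4971 -0.0505  0.0287] F [ 0.1 -0.3 -0.4] grip 0.004 q [-0.25  0.54  1.82  0.    0.78 -1.34]
tool axes x,y,z: [[-0.883, 0.47, -0.001], [0.47, 0.883, 0.0], [0.001, -0.0, -1.0]] jaw deg 62.0
shift cm [ 0.13 -0.01  0.27]
```

View pics/low.png

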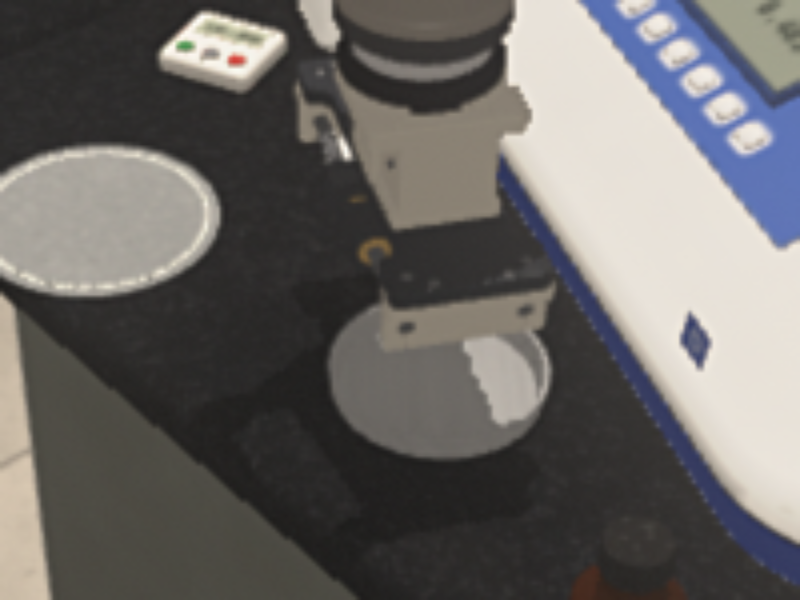

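The picture shows the closed fingers inside the dish at about (460,350) in the crop, clear of the machine. The force is near zero. Now I draw the dish towards the mark.

Emit:
move_arm(
  motion=[
    [[0, 0, 0.2], [0, 0, 0]],
    [[0.3, 0.4, 0], [0, 0, 0]],
    [[0.3, 0.4, 0], [0, 0, 0]],
    [[0.5, 0.6, 0], [0, 0, 0]],
    [[0.6, 0.7, 0], [0, 0, 0]],
    [[0.6, 0.7, 0], [0, 0, 0]],
    [[0.6, 0.7, 0], [0, 0, 0]],
    [[0.6, 0.7, 0], [0, 0, 0]],
    [[0.6, 0.7, 0], [0, 0, 0]],
    [[0.6, 0.7, 0], [0, 0, 0]],
    [[0.6, 0.7, 0], [0, 0, 0]],
    [[0.6, 0.7, 0], [0, 0, 0]],
  ],
)

```text
time_s: 4.12
ee_pos: [0.4773, 0.0399, 0.0261]
ee_rot: [0.242, 0.97, 0.0, 0.0]
force: [-0.8, -0.5, -0.4]
grip_width: 0.005
```

Emit:
move_arm(
  motion=[
    [[0.6, 0.7, 0], [0, 0, 0]],
    [[0.6, 0.7, 0], [0, 0, 0]],
    [[0.6, 0.7, 0], [0, 0, 0]],
    [[0.6, 0.7, 0], [0, 0, 0]],
    [[0.6, 0.7, 0], [0, 0, 0]],
    [[0.6, 0.7, 0], [0, 0, 0]],
    [[0.6, 0.7, 0], [0, 0, 0]],
    [[0.6, 0.8, 0], [0, 0, 0]],
    [[0.6, 0.8, 0], [0, 0, 0]],
    [[0.6, 0.8, 0], [0, 0, 0]],
    [[0.5, 0.6, 0], [0, 0, 0]],
    [[0.3, 0.4, 0], [0, 0, 0]],
  ],
)

```text
time_s: 5.12
ee_pos: [0.4562, 0.1453, 0.0261]
ee_rot: [0.242, 0.97, 0.0, -0.0]
force: [0.7, -0.2, -0.4]
grip_width: 0.006
```

```bash
cat >> h.py <<'E'
def circ(q):
    for _ in range(4):
        A=np.c_[2*q,np.ones(len(q))]; s=np.linalg.lstsq(A,(q**2).sum(1),rcond=None)[0]; r=np.sqrt(s[2]+s[0]**2+s[1]**2)
        e=abs(np.hypot(*(q-s[:2]).T)-r); q=q[e<max(.002,2*np.median(e))]
    return s[:2],r,len(q)
E
python3 -c "
from h import *
rel((.449,.182,.026))
c=cam('scene');cv2.imwrite('pics/slide.png',cv2.resize(c['frame'][180:330,220:420],(800,600))[:,:,::-1])"
```

```text
t 5.12 pos [0.4562 0.1453 0.0261] F [ 0.7 -0.2 -0.4] grip 0.006 q [ 0.15  0.52  1.88  0.    0.74 -0.93]
tool axes x,y,z: [[-0.883, 0.469, 0.0], [0.469, 0.883, 0.0], [-0.0, 0.0, -1.0]] jaw deg 62.0
shift cm [2.36 2.9  0.01]
```

View pics/slide.png

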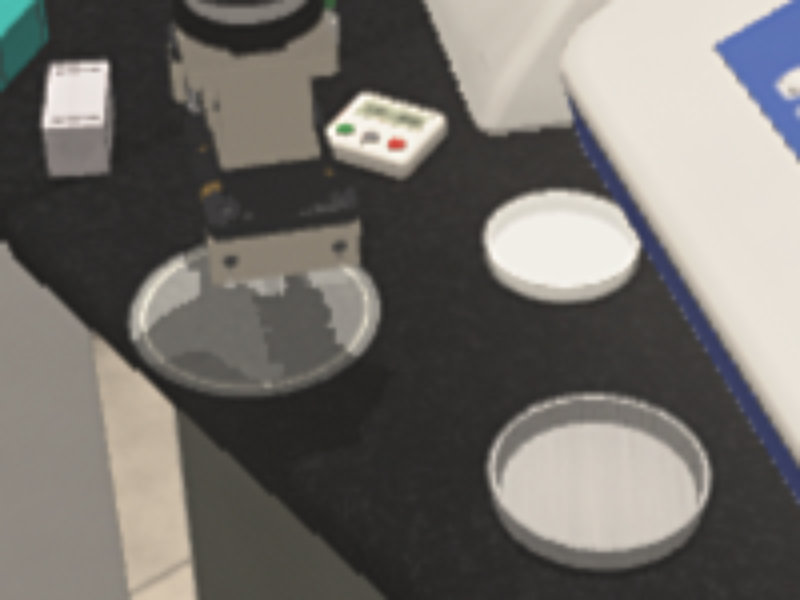

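The dish did not move: it is still at about (600,480) in the crop, and the fingers are over the mark at (285,280). I need to see where the fingertips and the dish really are.

Run:
```python
from h import *
t=cam("top"); s=cam("scene")
hs=cv2.cvtColor(t["frame"],cv2.COLOR_RGB2HSV); m=((hs[...,2]>75)&(hs[...,1]<50)).astype(np.uint8); w=np.zeros_like(m); w[235:283,358:409]=1; m&=w
k=max(cv2.findContours(m,0,cv2.CHAIN_APPROX_NONE)[0],key=cv2.contourArea)[:,0]
print("dish",circ(np.array([ray(t,a,b,.018)[:2] for a,b in k])))
P=pts(s); p=P[(abs(P[...,0]-.456)<.06)&(abs(P[...,1]-.145)<.09)&(P[...,2]>.012)&(P[...,2]<.12)]
for a,b in((.012,.02),(.02,.03),(.03,.04),(.04,.06),(.06,.08),(.08,.12)):
    q=p[(p[:,2]>a)&(p[:,2]<b)]; print(a,len(q),q.mean(0).round(3) if len(q) else "", q.min(0).round(3) if len(q) else "",q.max(0).round(3) if len(q) else "")
p=pts(s)[440//4*1+140:0] if 0 else None
# dish heights
P=P.reshape(-1,3); d=np.hypot(P[:,0]-.498,P[:,1]+.072)
for a in range(0,70,5):
    q=P[(d>a/1e3)&(d<(a+5)/1e3)&(P[:,2]<.1)]; print(a,np.percentile(q[:,2],[5,50,95]).round(3))
```

```text
dish (array([ 0.49838414, -0.07164596]), np.float64(0.05484704867243499), 115)
0.012 0   
0.02 0   
0.03 0   
0.04 0   
0.06 0   
0.08 337 [0.431 0.113 0.11 ] [0.396 0.055 0.095] [0.502 0.233 0.12 ]
0 [-0.001  0.002  0.004]
5 [-0.001  0.002  0.004]
10 [-0.001  0.002  0.004]
15 [0.    0.001 0.003]
20 [-0.     0.001  0.003]
25 [-0.632 -0.319  0.002]
30 [-0.627 -0.325  0.002]
35 [-0.628 -0.294  0.002]
40 [-0.628 -0.28   0.003]
45 [-0.605 -0.231  0.012]
50 [-0.578 -0.     0.017]
55 [-0.631 -0.206  0.016]
60 [-0.585 -0.198  0.088]
65 [-0.578 -0.003  0.093]
```

Emit:
move_arm(
  motion=[
    [[0, 0, 0.2], [0, 0, 0]],
    [[0, 0, 0.2], [0, 0, 0]],
    [[0, 0, 0.1], [0, 0, 0]],
    [[0, 0, 0], [0, 0, 0]],
  ],
)

```text
time_s: 5.6
ee_pos: [0.4564, 0.1438, 0.0208]
ee_rot: [0.242, 0.97, -0.0, -0.0]
force: [-0.2, -0.5, -0.2]
grip_width: 0.008
```

Run:
```python
from h import *
t=cam("top"); P=pts(t); p=P[(abs(P[...,0]-.456)<.13)&(abs(P[...,1]-.145)<.15)&(P[...,2]>.03)&(P[...,2]<.3)]
import collections
print(collections.Counter((p[:,2]//.02*.02).round(2).tolist()))
a=t["frame"][205:315,240:390]; s=cam("scene")["frame"][175:285,215:365]
cv2.imwrite("pics/where.png",np.hstack([cv2.resize(a,(400,293)),cv2.resize(s,(400,293))])[:,:,::-1])
```

```text
Counter({0.12: 252, 0.18: 61, 0.1: 15, 0.14: 2})
```

View pics/where.png

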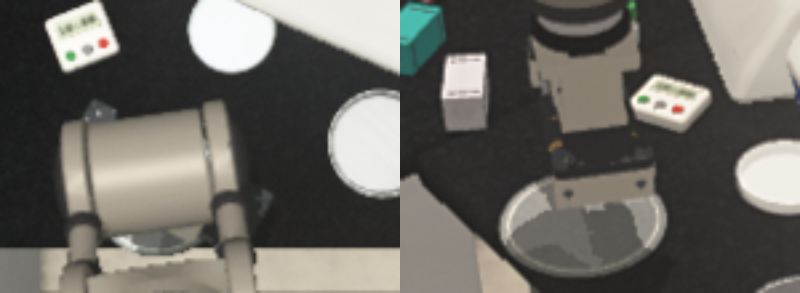

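The views show the gripper over the mark with the fingers hidden behind its body. The fingertips should be at about 2 mm, yet there is no force. I will feel down for the bench.

Emit:
move_arm(
  motion=[
    [[0, 0, 0.1], [0, 0, 0]],
    [[0, 0, 0.1], [0, 0, 0]],
    [[0, 0, 0.1], [0, 0, 0]],
    [[0, 0, 0.1], [0, 0, 0]],
    [[0, 0, 0], [0, 0, 0]],
  ],
)

```text
time_s: 6.12
ee_pos: [0.4564, 0.1441, 0.0169]
ee_rot: [0.242, 0.97, -0.0, -0.0]
force: [0.1, 0.1, -0.3]
grip_width: 0.007
```

Emit:
move_arm(
  motion=[
    [[0, 0, 0.1], [0, 0, 0]],
    [[0, 0, 0.1], [0, 0, 0]],
    [[0, 0, 0.1], [0, 0, 0]],
    [[0, 0, 0.1], [0, 0, 0]],
    [[0, 0, 0], [0, 0, 0]],
  ],
)

```text
time_s: 6.53
ee_pos: [0.4564, 0.1441, 0.0129]
ee_rot: [0.242, 0.97, -0.0, -0.0]
force: [0.4, 0.5, 1.3]
grip_width: 0.003
```

Emit:
move_arm(
  motion=[
    [[0, 0, 0.1], [0, 0, 0]],
    [[0, 0, 0.1], [0, 0, 0]],
    [[0, 0, 0.1], [0, 0, 0]],
    [[0, 0, 0], [0, 0, 0]],
  ],
)

```text
time_s: 6.87
ee_pos: [0.4564, 0.1441, 0.0099]
ee_rot: [0.242, 0.97, -0.0, -0.0]
force: [-0.4, 0.4, -0.0]
grip_width: 0.008
```

Emit:
move_arm(
  motion=[
    [[0, 0, 0.1], [0, 0, 0]],
    [[0, 0, 0.1], [0, 0, 0]],
    [[0, 0, 0.1], [0, 0, 0]],
    [[0, 0, 0.1], [0, 0, 0]],
    [[0, 0, 0], [0, 0, 0]],
  ],
)

```text
time_s: 7.28
ee_pos: [0.4564, 0.1441, 0.0059]
ee_rot: [0.242, 0.97, -0.0, -0.0]
force: [0.3, -0.6, 0.7]
grip_width: 0.006
```

Emit:
move_arm(
  motion=[
    [[0, 0, 0.1], [0, 0, 0]],
    [[0, 0, 0.1], [0, 0, 0]],
    [[0, 0, 0.1], [0, 0, 0]],
    [[0, 0, 0], [0, 0, 0]],
  ],
)

```text
time_s: 7.62
ee_pos: [0.4564, 0.1442, 0.0029]
ee_rot: [0.242, 0.97, -0.0, -0.0]
force: [0.3, -0.2, -0.1]
grip_width: 0.005
```

Emit:
move_arm(
  motion=[
    [[0, 0, 0.1], [0, 0, 0]],
    [[0, 0, 0.1], [0, 0, 0]],
    [[0, 0, 0.1], [0, 0, 0]],
    [[0, 0, 0], [0, 0, 0]],
  ],
)

```text
time_s: 7.95
ee_pos: [0.4564, 0.1441, -0.0001]
ee_rot: [0.242, 0.97, -0.0, -0.0]
force: [-0.3, 0.1, 0.2]
grip_width: 0.009
```

Run:
```python
from h import *
rel()
s=cam("scene"); P=pts(s)
# per-image-row height of gripper silhouette column near (270,250)
for v in range(200,262,4): print(v,[tuple(P[v,u].round(3)) for u in (262,278,292,304)])
```

```text
t 7.95 pos [ 4.564e-01  1.441e-01 -1.000e-04] F [-0.3  0.1  0.2] grip 0.009 q [ 0.15  0.57  1.9   0.    0.68 -0.94]
tool axes x,y,z: [[-0.883, 0.47, 0.0], [0.47, 0.883, -0.0], [-0.0, 0.0, -1.0]] jaw deg 62.0
200 [(np.float64(0.549), np.float64(0.381), np.float64(-0.001)), (np.float64(0.429), np.float64(0.12), np.float64(0.179)), (np.float64(0.452), np.float64(0.105), np.float64(0.177)), (np.float64(0.633), np.float64(0.31), np.float64(-0.002))]
204 [(np.float64(0.54), np.float64(0.369), np.float64(-0.003)), (np.float64(0.428), np.float64(0.119), np.float64(0.171)), (np.float64(0.45), np.float64(0.104), np.float64(0.169)), (np.float64(0.466), np.float64(0.086), np.float64(0.171))]
208 [(np.float64(0.529), np.float64(0.352), np.float64(-0.003)), (np.float64(0.421), np.float64(0.11), np.float64(0.17)), (np.float64(0.442), np.float64(0.092), np.float64(0.169)), (np.float64(0.464), np.float64(0.083), np.float64(0.164))]
212 [(np.float64(0.525), np.float64(0.348), np.float64(-0.011)), (np.float64(0.417), np.float64(0.106), np.float64(0.164)), (np.float64(0.442), np.float64(0.093), np.float
[... 2242 characters left out ...]
.426), np.float64(0.2), np.float64(0.001)), (np.float64(0.389), np.float64(0.074), np.float64(0.099)), (np.float64(0.417), np.float64(0.066), np.float64(0.089)), (np.float64(0.436), np.float64(0.053), np.float64(0.086))]
256 [(np.float64(0.42), np.float64(0.191), np.float64(-0.002)), (np.float64(0.391), np.float64(0.079), np.float64(0.084)), (np.float64(0.417), np.float64(0.068), np.float64(0.077)), (np.float64(0.437), np.float64(0.054), np.float64(0.075))]
260 [(np.float64(0.411), np.float64(0.178), np.float64(-0.001)), (np.float64(0.391), np.float64(0.08), np.float64(0.072)), (np.float64(0.461), np.float64(0.133), np.float64(0.001)), (np.float64(0.482), np.float64(0.116), np.float64(0.0))]
```

Emit:
move_arm(
  motion=[
    [[0, 0, 0.1], [0, 0, 0]],
    [[0, 0, 0.1], [0, 0, 0]],
    [[0, 0, 0.1], [0, 0, 0]],
    [[0, 0, 0], [0, 0, 0]],
  ],
)

```text
time_s: 8.33
ee_pos: [0.4564, 0.1441, -0.0031]
ee_rot: [0.242, 0.97, 0.0, -0.0]
force: [-0.4, 0.6, 0.1]
grip_width: 0.005
```

Emit:
move_arm(
  motion=[
    [[0, 0, 0.1], [0, 0, 0]],
    [[0, 0, 0.1], [0, 0, 0]],
    [[0, 0, 0], [0, 0, 0]],
  ],
)

```text
time_s: 8.58
ee_pos: [0.4564, 0.1441, -0.0051]
ee_rot: [0.242, 0.97, -0.0, -0.0]
force: [-0.2, 0.2, 0.6]
grip_width: -0.0
```

Emit:
move_arm(
  motion=[
    [[0, 0, 0.1], [0, 0, 0]],
    [[0, 0, 0.1], [0, 0, 0]],
    [[0, 0, 0], [0, 0, 0]],
  ],
)

```text
time_s: 8.83
ee_pos: [0.4567, 0.1442, -0.0063]
ee_rot: [0.242, 0.97, 0.0, 0.0]
force: [-1.7, -0.5, 8.2]
grip_width: 0.005
```

Emit:
move_arm(
  motion=[
    [[0, 0, 0.1], [0, 0, 0]],
    [[0, 0, 0.1], [0, 0, 0]],
    [[0, 0, 0], [0, 0, 0]],
  ],
)

```text
time_s: 9.08
ee_pos: [0.4567, 0.1442, -0.0065]
ee_rot: [0.242, 0.97, 0.0, 0.001]
force: [-7.9, -3.3, 29.2]
grip_width: 0.002
```

The tips touch the bench when the readout says z = -0.006, not the +0.019 that arm.nose_length implies. The readout is therefore about 25 mm low along the tool or world z, and the first pass went over the dish rim. From here I use tip height = readout + 0.006. I go back to the dish and redo the slide.

Emit:
move_arm(
  motion=[
    [[0, 0, -2], [0, 0, 0]],
    [[0, 0, -3], [0, 0, 0]],
    [[-2.1, -2.5, 0], [0, 0, 0]],
    [[-2.1, -2.5, 0], [0, 0, 0]],
    [[-2.1, -2.5, 0], [0, 0, 0]],
    [[-2.1, -2.5, 0], [0, 0, 0]],
    [[-2.1, -2.5, 0], [0, 0, 0]],
    [[-2.1, -2.7, 0], [0, 0, 0]],
    [[0, 0, 1], [0, 0, 0]],
    [[0, 0, 0], [0, 0, 0]],
    [[0, 0, 0], [0, 0, 0]],
  ],
)

```text
time_s: 10.0
ee_pos: [0.4954, -0.0488, 0.0305]
ee_rot: [0.243, 0.97, 0.0, -0.001]
force: [-0.5, 0.2, -0.1]
grip_width: 0.004
```

```bash
python3 -c "
from h import *
rel((.497,-.050,.001))
s=cam('scene'); P=pts(s)
p=P[(abs(P[...,0]-.497)<.09)&(abs(P[...,1]+.05)<.13)&(P[...,2]>.06)&(P[...,2]<.3)]
# end face of body, jaw/cross coordinates about the reported TCP
j=np.array([.47,.883]);x=np.array([-.883,.47]); d=p[:,:2]-[.497,-.05]
a=d@j; b=d@x; k=p[:,2]<.135; k&=a<-.07
print('end face a',np.percentile(a[k],[5,20,50]).round(3),'b',np.percentile(b[k],[3,97]).round(3),'zmin',p[k,2].min())
"
```

```text
t 10.0 pos [ 0.4954 -0.0488  0.0305] F [-0.5  0.2 -0.1] grip 0.004 q [-0.25  0.54  1.83  0.    0.78 -1.33]
tool axes x,y,z: [[-0.882, 0.471, 0.002], [0.471, 0.882, -0.0], [-0.002, 0.001, -1.0]] jaw deg 61.9
shift cm [-0.2  -0.03  2.95]
end face a [-0.096 -0.093 -0.088] b [-0.126  0.037] zmin 0.06055843822038676
```

Emit:
move_arm(
  motion=[
    [[0, 0, 1], [0, 0, 0]],
    [[0, 0, 0.8], [0, 0, 0]],
    [[0, 0, 0.7], [0, 0, 0]],
    [[0, 0, 0.5], [0, 0, 0]],
    [[0, 0, 0], [0, 0, 0]],
  ],
)

```text
time_s: 10.47
ee_pos: [0.4954, -0.0486, -0.0003]
ee_rot: [0.242, 0.97, 0.0, -0.001]
force: [-0.7, 0.3, -0.5]
grip_width: 0.003
```

Emit:
move_arm(
  motion=[
    [[0.2, 0.3, 0], [0, 0, 0]],
    [[0.3, 0.4, 0], [0, 0, 0]],
    [[0.3, 0.4, 0], [0, 0, 0]],
    [[0.4, 0.5, 0], [0, 0, 0]],
    [[0.4, 0.5, 0], [0, 0, 0]],
    [[0.4, 0.5, 0], [0, 0, 0]],
    [[0.3, 0.4, 0], [0, 0, 0]],
  ],
)

```text
time_s: 11.05
ee_pos: [0.49, -0.0111, 0.0013]
ee_rot: [0.242, 0.97, 0.0, 0.0]
force: [0.1, -1.7, -0.3]
grip_width: 0.005
```

```bash
cat > d.py <<'E'
from h import *
def dish():
    t=cam("top"); hs=cv2.cvtColor(t["frame"],cv2.COLOR_RGB2HSV); s=cam("scene")
    cv2.imwrite("pics/d.png",cv2.resize(s["frame"][180:330,220:420],(800,600))[:,:,::-1])
rel(); dish()
E
python3 d.py
```

```text
t 11.05 pos [ 0.49   -0.0111  0.0013] F [ 0.1 -1.7 -0.3] grip 0.005 q [-0.18  0.58  1.87  0.    0.7  -1.26]
tool axes x,y,z: [[-0.883, 0.47, -0.0], [0.47, 0.883, 0.0], [0.0, -0.0, -1.0]] jaw deg 62.0
```

View pics/d.png

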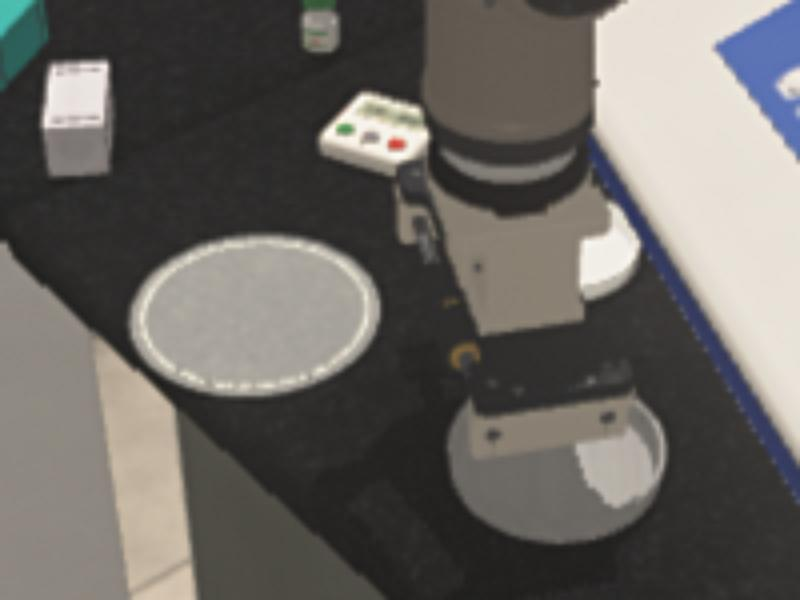

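The picture shows the dish now moving with the fingers, at about (555,465) in the crop. I carry on with the slide.

Emit:
move_arm(
  motion=[
    [[0.4, 0.5, 0], [0, 0, 0]],
    [[0.6, 0.7, 0], [0, 0, 0]],
    [[0.7, 0.85, 0], [0, 0, 0]],
    [[0.7, 0.85, 0], [0, 0, 0]],
    [[0.7, 0.85, 0], [0, 0, 0]],
    [[0.7, 0.85, 0], [0, 0, 0]],
    [[0.7, 0.85, 0], [0, 0, 0]],
    [[0.7, 0.85, 0], [0, 0, 0]],
    [[0.7, 0.85, 0], [0, 0, 0]],
    [[0.7, 0.85, 0], [0, 0, 0]],
    [[0.7, 0.85, 0], [0, 0, 0]],
    [[0.7, 0.85, 0], [0, 0, 0]],
  ],
)

```text
time_s: 12.15
ee_pos: [0.4648, 0.1124, 0.0011]
ee_rot: [0.242, 0.97, 0.0, -0.0]
force: [0.9, -1.0, 0.6]
grip_width: 0.008
```

Emit:
move_arm(
  motion=[
    [[0.7, 0.85, 0], [0, 0, 0]],
    [[0.7, 0.85, 0], [0, 0, 0]],
    [[0.7, 0.85, 0], [0, 0, 0]],
    [[0.7, 0.85, 0], [0, 0, 0]],
    [[0.4, 0.5, 0], [0, 0, 0]],
    [[0.3, 0.3, 0], [0, 0, 0]],
    [[0.2, 0.2, 0], [0, 0, 0]],
    [[0, 0, 0], [0, 0, 0]],
  ],
)

```text
time_s: 12.82
ee_pos: [0.4529, 0.1679, 0.0011]
ee_rot: [0.242, 0.97, 0.0, -0.0]
force: [0.8, -1.0, 0.5]
grip_width: 0.008
```

```bash
python3 d.py
```

```text
t 12.82 pos [0.4529 0.1679 0.0011] F [ 0.8 -1.   0.5] grip 0.008 q [ 0.2   0.57  1.89  0.    0.68 -0.89]
tool axes x,y,z: [[-0.883, 0.47, 0.0], [0.47, 0.883, 0.0], [-0.0, 0.0, -1.0]] jaw deg 62.0
```

View pics/d.png

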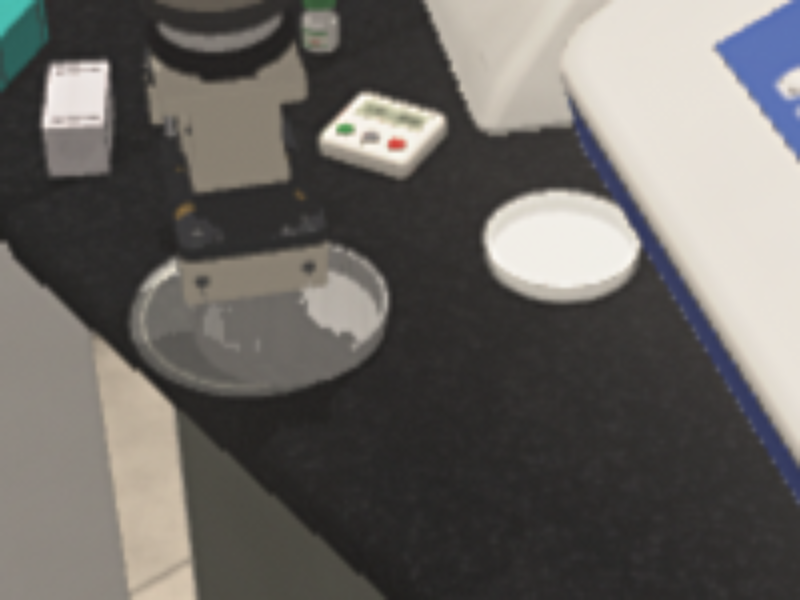

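The dish is nearly on the mark, with its right rim slightly past the mark's edge at (388,305) in the crop. I fit the rim numerically from depth.

```bash
cat > d.py <<'E'
from h import *
from scipy.optimize import least_squares
rel()
for n in("scene","top"):
    P=pts(cam(n)).reshape(-1,3); k=(np.hypot(P[:,0]-.4525,P[:,1]-.15)<.08)&(P[:,2]>.0135)&(P[:,2]<.022)
    q=P[k]; f=least_squares(lambda c:np.hypot(*(q[:,:2]-c).T)-.0535,[.452,.15],loss="soft_l1",f_scale=.002)
    a=np.degrees(np.arctan2(*(q[:,:2]-f.x).T[::-1])); print(n,len(q),f.x.round(4),"med resid",np.median(abs(f.fun)).round(4),np.histogram(a,12,(-180,180))[0])
E
python3 d.py
```

```text
t 12.92 pos [0.453  0.1675 0.0011] F [ 0.4  0.7 -0.2] grip 0.003 q [ 0.2   0.57  1.89  0.    0.68 -0.89]
tool axes x,y,z: [[-0.883, 0.47, 0.0], [0.47, 0.883, 0.0], [-0.0, 0.0, -1.0]] jaw deg 62.0
scene 136 [0.4596 0.1314] med resid 0.001 [16 21 23 14 13 18 14  0  0  0  4 13]
top 26 [0.5041 0.0411] med resid 0.0028 [ 0  0  0  0  0  0  0  0  1 16  9  0]
```

Emit:
move_arm(
  motion=[
    [[0.3, 0.3, 0], [0, 0, 0]],
    [[0.4, 0.4, 0], [0, 0, 0]],
    [[0.4, 0.4, 0], [0, 0, 0]],
    [[0.4, 0.4, 0], [0, 0, 0]],
    [[0.2, 0.25, 0], [0, 0, 0]],
    [[0, 0, 0], [0, 0, 0]],
  ],
)

```text
time_s: 13.52
ee_pos: [0.446, 0.1918, 0.0011]
ee_rot: [0.242, 0.97, 0.0, -0.0]
force: [0.3, -0.8, -0.3]
grip_width: 0.006
```

```bash
python3 d.py
```

```text
t 13.52 pos [0.446  0.1918 0.0011] F [ 0.3 -0.8 -0.3] grip 0.006 q [ 0.25  0.57  1.88  0.    0.69 -0.83]
tool axes x,y,z: [[-0.883, 0.469, 0.0], [0.469, 0.883, 0.0], [-0.0, 0.0, -1.0]] jaw deg 62.0
scene 141 [0.4539 0.1554] med resid 0.001 [18 20 23 18 13 13 18  2  0  0  3 13]
top 33 [0.4552 0.1599] med resid 0.0007 [ 0  0  3 14 12  4  0  0  0  0  0  0]
```

The dish is on the mark by both views: (.454,.1555) and (.455,.160) against the mark's (.4525,.155), with 15 mm tolerance. I retract from the dish, then work out the wrist's reach for the horizontal end pose.

Emit:
move_arm(
  motion=[
    [[-0.4, -0.6, 0], [0, 0, 0]],
    [[0, 0, -1], [0, 0, 0]],
    [[0, 0, -3], [0, 0, 0]],
    [[0, 0, -4], [0, 0, 0]],
    [[0, 0, -4], [0, 0, 0]],
    [[0, 0, 0], [0, 0, 0]],
  ],
  hand=9,
)

```text
time_s: 14.12
ee_pos: [0.4511, 0.1844, 0.1288]
ee_rot: [0.242, 0.97, 0.003, 0.006]
force: [2.6, -0.7, 1.2]
grip_width: 0.392
```

```bash
cat > kin.py <<'E'
from h import *
from scipy.optimize import least_squares
def fk(q,g):
    a,d,l2,l3,e,l6=g
    Z=lambda t:R.from_euler("z",t); Y=lambda t:R.from_euler("y",t)
    A=Z(q[0])*Y(q[1]); p=Z(q[0]).apply([a,0,d])+A.apply([0,0,l2])
    B=A*Y(q[2]); p=p+B.apply([e,0,l3]); C=B*Z(q[3])*Y(q[4]); p=p+C.apply([0,0,l6])
    return p,(C*Z(q[5]))
D=[([1.152,.3426,1.525,0,1.275,-.146],(.1414,.5056,.2196)),([-.2,.32,1.76,0,1.07,-1.28],(.4739,-.016,.1548)),([-.25,.54,1.82,0,.78,-1.34],(.4971,-.0505,.0287)),([.15,.57,1.90,0,.68,-.94],(.4564,.1441,-.0001)),([.25,.57,1.88,0,.69,-.83],(.446,.1918,.0011))]
s=arm.sense(); D.append((s["joint_positions"],s["ee_pos"]))
w=[8,1,1,1,1,8]
rs=lambda g:np.concatenate([k*(fk(q,g)[0]-p) for k,(q,p) in zip(w,D)])
G=least_squares(lambda g:np.r_[rs(g),.01*(g-[0,.2,.4,.4,0,.25])],[0,.2,.4,.4,0,.25]).x
lo=np.array([-2.53,-.77,.04,-1,.28,-3.11]);hi=np.array([2.53,2.02,2.7,4.14,2.66,3.11])
def ik(p,r,q0,w=1):
    f=lambda q:np.r_[fk(q,G)[0]-p,.3*(fk(q,G)[1].inv()*r).as_rotvec()]
    o=least_squares(f,np.clip(q0,lo+.001,hi-.001),bounds=(lo,hi)); return o.x,np.abs(o.fun).max()
E
python3 - <<'E'
from kin import *
print(G.round(3),abs(rs(G)).max()); M0=fk(s["joint_positions"],G)[1]; print((M0.inv()*R.from_quat(s["ee_rot"])).as_rotvec().round(3))
rel()
# final poses: tool z horizontal azimuth phi, tool x = up*sg
for sg in(1,-1):
  for phi in range(-180,180,30):
    c=np.radians(phi); z=np.array([np.cos(c),np.sin(c),0]); x=np.array([0,0,sg]); r=R.from_matrix(np.c_[x,np.cross(z,x),z]); best=None
    for q0 in([.4,.3,1.8,0,1,0],[.4,.3,1.8,1.6,1.5,0],[.4,0,2,3.1,1,0],[.4,0,2,3.1,1,2.5],[.4,0,2,1.5,1,-2.5]):
        for h in(.14,.2):
            q,e=ik(np.array([.4525,.155,h]),r,q0)
            if best is None or e<best[0]: best=(e,h,q)
    print(sg,phi,best[0].round(4),best[1],best[2].round(2))
E
```

```text
[-0.039  0.895  0.622  0.394  0.092  1.059] 0.5930118669880885
[-0.     0.     1.571]
t 14.12 pos [0.4511 0.1844 0.1288] F [ 2.6 -0.7  1.2] grip 0.392 q [ 0.23  0.37  1.77  0.    0.99 -0.85]
tool axes x,y,z: [[-0.882, 0.47, -0.01], [0.47, 0.882, 0.009], [0.013, 0.003, -1.0]] jaw deg 61.9
1 -180 0.2741 0.2 [-0.03  1.34  0.04  0.23  2.39  0.24]
1 -150 0.2842 0.14 [ 0.53  1.37  0.04 -0.13  2.34 -0.13]
1 -120 0.2264 0.2 [ 1.05  1.45  0.04 -0.45  2.39 -0.46]
1 -90 0.1516 0.2 [ 1.45  1.64  0.04 -0.63  2.38 -0.63]
1 -60 0.0856 0.2 [ 1.81  1.85  0.04 -0.7   2.37 -0.66]
1 -30 0.0332 0.2 [ 2.21  2.02  0.15 -0.62  2.31 -0.5 ]
1 0 0.064 0.14 [ 2.53  2.02  0.47 -0.45  2.06 -0.28]
1 30 0.007 0.2 [-2.46  2.02  0.71  0.17  1.95  0.07]
1 60 0.0236 0.2 [-1.7   2.02  0.3   0.54  2.23  0.39]
1 90 0.0698 0.2 [-1.25  1.91  0.04  0.7   2.37  0.65]
1 120 0.1334 0.2 [-0.89  1.7   0.04  0.66  2.38  0.66]
1 150 0.2067 0.2 [-0.51  1.5   0.04  0.51  2.39  0.52]
-1 -180 0.2741 0.2 [-0.03  1.34  0.04  0.23  2.39 -2.9 ]
-1 -150 0.2842 0.14 [ 0.53  1.37  0.04 -0.13  2.34  3.01]
-1 -120 0.2264 0.2 [ 1.05  1.45  0.04 -0.45  2.39  2.68]
-1 -90 0.1516 0.2 [ 1.45  1.64  0.04 -0.63  2.38  2.51]
-1 -60 0.0856 0.2 [ 1.81  1.85  0.04 -0.7   2.37  2.48]
-1 -30 0.0332 0.2 [ 2.21  2.02  0.15 -0.62  2.31  2.64]
-1 0 0.1342 0.14 [-2.53  2.02  0.75  0.17  1.87 -3.06]
-1 30 0.007 0.2 [-2.46  2.02  0.71  0.17  1.95 -3.08]
-1 60 0.0236 0.2 [-1.7   2.02  0.3   0.54  2.23 -2.75]
-1 90 0.0698 0.2 [-1.25  1.91  0.04  0.7   2.37 -2.49]
-1 120 0.1334 0.2 [-0.89  1.7   0.04  0.66  2.38 -2.49]
-1 150 0.2067 0.2 [-0.51  1.5   0.04  0.51  2.39 -2.62]
```

Emit:
move_arm(
  motion=[
    [[0, 0, -2], [0, 7, 0]],
    [[0, 0, -2], [0, 7, 0]],
    [[0, 0, 0], [0, 7, 0]],
    [[0, 0, 0], [0, 0, 0]],
    [[0, 0, 0], [0, 0, 0]],
  ],
)

```text
time_s: 14.53
ee_pos: [0.4498, 0.1814, 0.1604]
ee_rot: [0.239, 0.954, 0.044, -0.177]
force: [-0.1, 0.6, -1.2]
grip_width: 0.754
```

```bash
cat > log.py <<'E'
from h import *
import json
s=arm.sense(); open("log.txt","a").write(json.dumps([list(map(float,s[k])) for k in("joint_positions","ee_pos","ee_rot")])+"\n"); print(s["joint_positions"].round(3),s["ee_pos"].round(4))
E
python3 log.py
```

```text
[ 0.09   0.492  1.525  0.199  1.438 -1.046] [0.4498 0.1814 0.1604]
```

Emit:
move_arm(
  motion=[
    [[0, 0, 0], [0, -7, 0]],
    [[0, 0, 0], [0, -7, 0]],
    [[0, 0, 0], [0, -7, 0]],
    [[0, 0, 0], [7, 0, 0]],
    [[0, 0, 0], [7, 0, 0]],
    [[0, 0, 0], [7, 0, 0]],
    [[0, 0, 0], [0, 0, 0]],
    [[0, 0, 0], [0, 0, 0]],
  ],
)

```text
time_s: 15.2
ee_pos: [0.4483, 0.184, 0.1601]
ee_rot: [0.236, 0.955, -0.176, -0.044]
force: [-1.1, -0.0, 0.2]
grip_width: 0.98
```

```bash
python3 log.py
```

```text
[ 0.386  0.512  1.49  -0.234  1.428 -0.633] [0.4483 0.184  0.1601]
```

Emit:
move_arm(
  motion=[
    [[0, 0, 0], [-7, 0, 0]],
    [[0, 0, 0], [-7, 0, 0]],
    [[0, 0, 0], [-7, 0, 0]],
    [[0, 0, 0], [0, 0, 7]],
    [[0, 0, 0], [0, 0, 7]],
    [[0, 0, 0], [0, 0, 7]],
    [[0, 0, 0], [0, 0, 7]],
    [[0, 0, 0], [0, 0, 7]],
    [[0, 0, 0], [0, 0, 7]],
    [[0, 0, 0], [0, 0, 7]],
    [[0, 0, 0], [0, 0, 0]],
    [[0, 0, 0], [0, 0, 0]],
  ],
)

```text
time_s: 16.2
ee_pos: [0.4487, 0.182, 0.1618]
ee_rot: [0.622, 0.783, 0.001, 0.001]
force: [-0.8, 0.2, -0.2]
grip_width: 0.984
```

```bash
python3 log.py
cat > kin.py <<'E'
from h import *
import json
from scipy.optimize import least_squares
Z=lambda t:R.from_euler("z",t); Y=lambda t:R.from_euler("y",t)
def fk(q,g):
    a,d,l2,l3,e,l6,y1,y2,x6=g
    A=Z(q[0])*Y(q[1]); p=Z(q[0]).apply([a,y1,d])+A.apply([0,0,l2])
    B=A*Y(q[2]); p=p+B.apply([e,0,l3]); C=B*Z(q[3])*Y(q[4]); p=p+C.apply([x6,y2,l6])
    return p,(C*Z(q[5]+np.pi/2))
D=[([1.152,.3426,1.525,0,1.275,-.146],(.1414,.5056,.2196),None),([-.2,.32,1.76,0,1.07,-1.28],(.4739,-.016,.1548),None),([-.25,.54,1.82,0,.78,-1.34],(.4971,-.0505,.0287),None),([.15,.57,1.90,0,.68,-.94],(.4564,.1441,-.0001),None),([.25,.57,1.88,0,.69,-.83],(.446,.1918,.0011),None)]
D+=[json.loads(l) for l in open("log.txt")]
w=[5]+[.5]*4+[5]*99
rs=lambda g:np.concatenate([k*(fk(q,g)[0]-p) for k,(q,p,_) in zip(w,D)])
g0=np.array([0,.2,.4,.4,0,.25,0,.08,0])
G=least_squares(lambda g:np.r_[rs(g),.003*(g-g0)],g0).x
lo=np.array([-2.53,-.77,.04,-1,.28,-3.11]);hi=np.array([2.53,2.02,2.7,4.14,2.66,3.11])
def ik(p,r,q0):
    f=lambda q:np.r_[fk(q,G)[0]-p,.3*(fk(q,G)[1].inv()*r).as_rotvec()]
    o=least_squares(f,np.clip(q0,lo+.001,hi-.001),bounds=(lo,hi)); return o.x,np.abs(o.fun).max()
E
python3 - <<'E'
from kin import *
print(G.round(3)); print((rs(G).reshape(-1,3)/np.array(w)[:len(D),None]).round(4).tolist())
for q,p,r in D[5:]: print(np.array(q).round(3),(fk(q,G)[1].inv()*R.from_quat(r)).as_rotvec().round(3))
E
```

```text
[ 2.270e-01  3.250e-01  1.724e+00  1.000e-03  1.089e+00 -3.000e-03] [0.4487 0.182  0.1618]
[-0.     0.224  0.506  0.38   0.047  0.325  0.076  0.    -0.   ]
[[-0.0, -0.0001, -0.0], [-0.0027, -0.0016, -0.0017], [0.0013, 0.0021, 0.0015], [-0.0032, 0.0017, -0.0016], [-0.0002, 0.0009, 0.0013], [0.0, 0.0, -0.0], [0.0, -0.0, -0.0], [0.0001, 0.0, 0.0]]
[ 0.09   0.492  1.525  0.199  1.438 -1.046] [-0.  0. -0.]
[ 0.386  0.512  1.49  -0.234  1.428 -0.633] [-0.  0. -0.]
[ 2.270e-01  3.250e-01  1.724e+00  1.000e-03  1.089e+00 -3.000e-03] [-0.  0. -0.]
```

Run:
```python
from kin import *
for phi in range(-180,180,20):
    c=np.radians(phi); z=np.array([np.cos(c),np.sin(c),0]); o=[]
    for sg in(1,-1):
        x=np.array([0,0,sg]); r=R.from_matrix(np.c_[x,np.cross(z,x),z]); best=None
        for q0 in([.4,.3,1.8,0,1,0],[.4,.3,1.8,1.6,1.5,0],[.4,0,2,3.1,1,0],[.4,0,2,3.1,1,2.5],[.4,0,2,1.5,1,-2.5]):
            for h in(.17,.25):
                q,e=ik(np.array([.4525,.155,h]),r,q0)
                if e<.001 or best is None or e<best[0]:
                    if best is None or best[0]>.001: best=(e,h,q)
        o.append((best[0].round(4),best[1],best[2].round(2).tolist()))
    print(phi,*o)
q,e=ik(np.array([.469,.36,.0]),R.from_matrix(np.c_[[np.cos(np.radians(54.7)),np.sin(np.radians(54.7)),0],[np.cos(np.radians(-35.3)),np.sin(np.radians(-35.3)),0],[0,0,-1]]),[.5,.5,1.8,0,.8,.8]);print("grasp",q.round(2),e)
rel()
```

```text
-180 (np.float64(0.0), 0.17, [0.1, 1.23, 0.83, 0.21, 2.64, -1.39]) (np.float64(0.0), 0.17, [0.1, 1.23, 0.83, 0.21, 2.64, 1.75])
-160 (np.float64(0.0013), 0.17, [0.24, 1.25, 0.79, -0.23, 2.66, -1.78]) (np.float64(0.0013), 0.17, [0.24, 1.25, 0.79, -0.23, 2.66, 1.36])
-140 (np.float64(0.0), 0.17, [0.38, 1.23, 0.85, -0.6, 2.55, -2.09]) (np.float64(0.0), 0.17, [0.38, 1.23, 0.85, -0.6, 2.55, 1.06])
-120 (np.float64(0.0), 0.17, [0.52, 1.16, 1.01, -0.8, 2.36, -2.2]) (np.float64(0.0), 0.17, [0.52, 1.16, 1.01, -0.8, 2.36, 0.94])
-100 (np.float64(0.0), 0.17, [0.64, 1.08, 1.24, -0.94, 2.13, -2.21]) (np.float64(0.0), 0.17, [0.64, 1.08, 1.24, -0.94, 2.13, 0.94])
-80 (np.float64(0.0207), 0.17, [0.76, 0.97, 1.48, -1.0, 1.92, -2.14]) (np.float64(0.0207), 0.17, [0.76, 0.97, 1.48, -1.0, 1.92, 1.0])
-60 (np.float64(0.1511), 0.25, [0.72, 0.51, 1.44, -1.0, 1.67, 3.11]) (np.float64(0.067), 0.17, [0.88, 0.88, 1.64, -1.0, 1.76, 1.04])
-40 (np.float64(0.0943), 0.17, [0.61, 0.86, 2.42, 4.14, 1.61, -1.45]) (np.float64(0.0943), 0.17, [0.61, 0.86, 2.42, 4.14, 1.61, 1.69])
-20 (np.float64(0.0215), 0.25, [0.72, 0.6
[... 833 characters left out ...]
7, [-0.46, 0.92, 1.76, 0.99, 1.84, 1.95])
120 (np.float64(0.0), 0.17, [-0.32, 1.0, 1.48, 0.84, 2.05, -1.09]) (np.float64(0.0), 0.17, [-0.32, 1.0, 1.48, 0.84, 2.05, 2.05])
140 (np.float64(0.0), 0.17, [-0.19, 1.09, 1.21, 0.7, 2.28, -1.07]) (np.float64(0.0), 0.17, [-0.19, 1.09, 1.21, 0.7, 2.28, 2.07])
160 (np.float64(0.0), 0.17, [-0.04, 1.17, 0.99, 0.52, 2.48, -1.15]) (np.float64(0.0), 0.17, [-0.04, 1.17, 0.99, 0.52, 2.48, 1.99])
grasp [ 0.53  0.71  1.57 -0.    0.86  1.14] 7.035372395769457e-09
t 16.2 pos [0.4487 0.182  0.1618] F [-0.8  0.2 -0.2] grip 0.984 q [ 0.23  0.32  1.72  0.    1.09 -0.  ]
tool axes x,y,z: [[-0.227, 0.974, 0.001], [0.974, 0.227, 0.003], [0.003, 0.001, -1.0]] jaw deg 13.1
```

Model fit is now sub-millimetre, and an end pose with the tool pointing along about +y (azimuth 100°) is well inside the joint ranges. I turn to the adapter with the jaw at -35.3° and move above it.

Emit:
move_arm(
  motion=[
    [[0, 0, 0], [0, 0, 7]],
    [[0, 0, 0], [0, 0, 7]],
    [[0, 0, 0], [0, 0, 7]],
    [[0, 0, 0], [0, 0, 7]],
    [[0, 0, 0], [0, 0, 7]],
    [[0, 0, 0], [0, 0, 7]],
    [[0, 0, 0], [0, 0, 6.4]],
    [[3.2, -1.8, 1], [0, 0, 0]],
    [[3.2, -1.8, 1], [0, 0, 0]],
    [[3.2, -1.8, 1.5], [0, 0, 0]],
    [[3.2, -1.8, 1.5], [0, 0, 0]],
    [[2.8, -1.5, 2], [0, 0, 0]],
  ],
  hand=6.5,
)

```text
time_s: 17.2
ee_pos: [0.4692, 0.3625, 0.0918]
ee_rot: [0.888, 0.46, 0.002, -0.0]
force: [1.1, -0.6, 0.7]
grip_width: 0.706
```

Emit:
move_arm(
  motion=[
    [[0, 0, 0], [0, 0, 0]],
    [[0, 0, 0], [0, 0, 0]],
    [[0, 0, 0], [0, 0, 0]],
  ],
)

```text
time_s: 17.45
ee_pos: [0.4685, 0.3596, 0.0914]
ee_rot: [0.888, 0.459, 0.0, 0.0]
force: [0.4, 0.4, 0.4]
grip_width: 0.707
```

Run:
```python
from kin import *
rel((.469,.360,-.002))
t=cam("top"); hs=cv2.cvtColor(t["frame"],cv2.COLOR_RGB2HSV); P=pts(t).reshape(-1,3)
k=(np.hypot(P[:,0]-.454,P[:,1]-.156)<.075)&(P[:,2]>.0125)&(P[:,2]<.024); q=P[k]
f=least_squares(lambda c:np.hypot(*(q[:,:2]-c).T)-.0535,[.452,.15],loss="soft_l1",f_scale=.002); print("dish top",len(q),f.x.round(4),np.median(abs(f.fun)))
# path check
p=np.array([.4525,.155,.22]); q0=[.53,.6,1.6,0,.9,1.1]
r=R.from_matrix(np.c_[[.578,.816,0],[.816,-.578,0],[0,0,-1]])
for i in range(0,21):
    if i<7: rr=r*R.from_euler("z",-6.45*i,degrees=True)
    else: rr=r*R.from_euler("z",-45.2,degrees=True)*R.from_euler("y",90*(i-6)/14,degrees=True)
    q1,e=ik(p,rr,q0); q0=q1
    if i%2==0: print(i,q1.round(2),e.round(5))
```

```text
t 17.45 pos [0.4685 0.3596 0.0914] F [0.4 0.4 0.4] grip 0.707 q [ 0.52  0.58  1.51 -0.    1.05  1.14]
tool axes x,y,z: [[0.578, 0.816, 0.0], [0.816, -0.578, 0.0], [0.0, 0.0, -1.0]] jaw deg -35.3
shift cm [0.05 0.01 9.34]
dish top 176 [0.4556 0.159 ] 0.0009624927368425962
0 [0.17 0.26 1.65 0.   1.24 0.79] 0.0
2 [0.17 0.26 1.65 0.   1.24 0.56] 0.0
4 [0.17 0.26 1.65 0.   1.24 0.34] 0.0
6 [0.17 0.26 1.65 0.   1.24 0.11] 0.0
8 [ 0.02  0.25  1.68  0.23  1.26 -0.23] 0.0
10 [-0.13  0.29  1.7   0.44  1.32 -0.45] 0.0
12 [-0.25  0.35  1.73  0.61  1.41 -0.63] 0.0
14 [-0.34  0.44  1.75  0.75  1.52 -0.78] 0.0
16 [-0.41  0.56  1.76  0.86  1.64 -0.91] 0.0
18 [-0.44  0.68  1.77  0.94  1.76 -1.02] 0.0
20 [-0.46  0.82  1.77  1.01  1.88 -1.11] 0.0
```

Emit:
move_arm(
  motion=[
    [[0, 0, 2.5], [0, 0, 0]],
    [[0, 0, 2.5], [0, 0, 0]],
    [[0, 0, 1.5], [0, 0, 0]],
    [[0, 0, 1], [0, 0, 0]],
    [[0, 0, 0.8], [0, 0, 0]],
    [[0, 0, 0.6], [0, 0, 0]],
    [[0, 0, 0.4], [0, 0, 0]],
    [[0, 0, 0], [0, 0, 0]],
    [[0, 0, 0], [0, 0, 0]],
  ],
)

```text
time_s: 18.25
ee_pos: [0.4691, 0.3603, -0.0014]
ee_rot: [0.889, 0.458, 0.001, -0.0]
force: [-0.1, -0.3, 0.6]
grip_width: 0.708
```

Emit:
move_arm(
  motion=[
    [[0, 0, 0], [0, 0, 0]],
    [[0, 0, 0], [0, 0, 0]],
    [[0, 0, 0], [0, 0, 0]],
    [[0, 0, 0], [0, 0, 0]],
    [[0, 0, 0], [0, 0, 0]],
    [[0, 0, 0], [0, 0, 0]],
    [[0, 0, 0], [0, 0, 0]],
    [[0, 0, 0], [0, 0, 0]],
  ],
  hand=0,
  grip_force=35,
)

```text
time_s: 18.92
ee_pos: [0.4687, 0.3602, -0.0019]
ee_rot: [0.889, 0.458, 0.0, -0.0]
force: [-0.2, 0.4, 2.2]
grip_width: 0.393
```

```bash
python3 -c "
from h import *
rel()"
```

```text
t 18.92 pos [ 0.4687  0.3602 -0.0019] F [-0.2  0.4  2.2] grip 0.393 q [0.53 0.71 1.58 0.   0.86 1.14]
tool axes x,y,z: [[0.58, 0.815, 0.0], [0.815, -0.58, -0.0], [0.0, 0.0, -1.0]] jaw deg -35.4
```

The grip stopped at 36 mm, which matches the block. I lift and carry it.

Emit:
move_arm(
  motion=[
    [[0, 0, -1], [0, 0, 0]],
    [[0, 0, -2], [0, 0, 0]],
    [[0, 0, -3], [0, 0, 0]],
    [[0, 0, -3], [0, 0, 0]],
    [[0, 0, -3], [0, 0, 0]],
    [[0, 0, -3], [0, 0, 0]],
    [[0, 0, -3], [0, 0, 0]],
    [[0, 0, -2.5], [0, 0, 0]],
    [[0, 0, -1.5], [0, 0, 0]],
    [[-2, 1.2, 0], [0, 0, 0]],
    [[-2.5, 1.5, 0], [0, 0, 0]],
    [[-2.5, 1.5, 0], [0, 0, 0]],
  ],
)

```text
time_s: 19.92
ee_pos: [0.4618, 0.2781, 0.2186]
ee_rot: [0.888, 0.459, 0.0, 0.0]
force: [-0.3, -0.5, -0.8]
grip_width: 0.388
```

Emit:
move_arm(
  motion=[
    [[-2.5, 1.5, 0], [0, 0, 0]],
    [[-2.5, 1.5, 0], [0, 0, 0]],
    [[-2.5, 1.5, 0], [0, 0, 0]],
    [[-2, 1.2, 0], [0, 0, 0]],
    [[-1.2, 0.7, 0], [0, 0, 0]],
    [[0, 0, 0], [0, 0, -5]],
    [[0, 0, 0], [0, 0, -6.7]],
    [[0, 0, 0], [0, 0, -6.7]],
    [[0, 0, 0], [0, 0, -6.7]],
    [[0, 0, 0], [0, 0, -6.7]],
    [[0, 0, 0], [0, 0, -6.7]],
    [[0, 0, 0], [0, 0, -6.7]],
  ],
)

```text
time_s: 20.92
ee_pos: [0.4522, 0.1544, 0.2184]
ee_rot: [0.642, 0.767, 0.0, 0.0]
force: [-0.1, -0.1, -1.9]
grip_width: 0.394
```

Emit:
move_arm(
  motion=[
    [[0, 0, 0], [0, 5, 0]],
    [[0, 0, 0], [0, 5, 0]],
    [[0, 0, 0], [0, 5, 0]],
    [[0, 0, 0], [0, 5, 0]],
    [[0, 0, 0], [0, 5, 0]],
    [[0, 0, 0], [0, 5, 0]],
    [[0, 0, 0], [0, 5, 0]],
    [[0, 0, 0], [0, 5, 0]],
    [[0, 0, 0], [0, 5, 0]],
    [[0, 0, 0], [0, 0, 0]],
    [[0, 0, 0], [0, 0, 0]],
  ],
)

```text
time_s: 21.83
ee_pos: [0.4526, 0.1536, 0.2175]
ee_rot: [0.596, 0.706, 0.246, -0.292]
force: [-0.4, -0.1, -1.1]
grip_width: 0.389
```

```bash
python3 -c "
from h import *
rel()"
```

```text
t 21.83 pos [0.4526 0.1536 0.2175] F [-0.4 -0.1 -1.1] grip 0.389 q [-0.3   0.4   1.74  0.69  1.46 -0.71]
tool axes x,y,z: [[-0.118, 0.698, 0.706], [0.986, 0.168, -0.002], [-0.12, 0.696, -0.708]] jaw deg 9.7
```

Emit:
move_arm(
  motion=[
    [[0, 0, 0], [0, 5, 0]],
    [[0, 0, 0], [0, 5, 0]],
    [[0, 0, 0], [0, 5, 0]],
    [[0, 0, 0], [0, 5, 0]],
    [[0, 0, 0], [0, 5, 0]],
    [[0, 0, 0], [0, 5, 0]],
    [[0, 0, 0], [0, 5, 0]],
    [[0, 0, 0], [0, 5, 0]],
    [[0, 0, 0], [0, 5, 0]],
    [[0, 0, 0], [0, 0, 0]],
    [[0, 0, 0], [0, 0, 0]],
    [[0, 0, 0], [0, 0, 0]],
  ],
)

```text
time_s: 22.83
ee_pos: [0.4525, 0.155, 0.2184]
ee_rot: [0.456, 0.543, 0.454, -0.54]
force: [-0.0, -0.6, -1.0]
grip_width: 0.387
```

Run:
```python
from h import *
rel()
s=cam("scene"); t=cam("top")
for n,c in(("s",s),("t",t)):
    P=pts(c); k=(abs(P[...,0]-.4525)<.08)&(abs(P[...,1]-.155)<.09)&(P[...,2]>.12)&(P[...,2]<.35); v,u=np.nonzero(k); print(n,u.min(),u.max(),v.min(),v.max(),P[k][:,2].max())
a=s["frame"][120:270,200:400]; b=t["frame"][190:310,240:400]
cv2.imwrite("pics/up.png",np.hstack([cv2.resize(a,(400,300)),cv2.resize(b,(400,300))])[:,:,::-1])
```

```text
t 22.83 pos [0.4525 0.155  0.2184] F [-0.  -0.6 -1. ] grip 0.387 q [-0.46  0.82  1.77  1.01  1.88 -1.11]
tool axes x,y,z: [[-0.002, 0.004, 1.0], [0.985, 0.172, 0.001], [-0.172, 0.985, -0.004]] jaw deg 9.9
s 270 332 154 218 0.25506664283601754
t 293 335 237 306 0.2594939865485961
```

View pics/up.png

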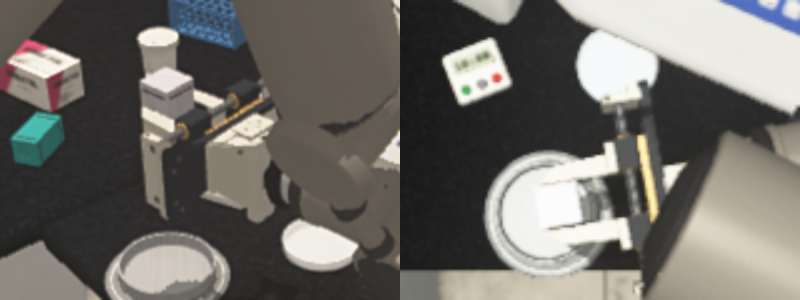

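The picture shows the block upright in the jaws, but its upper face, at about (168,80) on the left and (560,205) on the right, shows no obvious hole. I check the pixels and depth of that face.

Run:
```python
from h import *
t=cam("top"); s=cam("scene"); np.set_printoptions(linewidth=200)
print(t["frame"][256:290:2,290:322:2].max(-1)); Pt=pts(t); print((Pt[258:286:2,292:318:2,2]*1000).round().astype(int))
print(s["frame"][150:180:2,266:302:2].max(-1))
print((pts(s)[150:180:2,266:302:2,2]*1000).round().astype(int))
a=s["frame"][145:185,260:310]; b=t["frame"][250:294,285:340]
cv2.imwrite("pics/top_face.png",np.hstack([cv2.resize(a,(400,320),interpolation=cv2.INTER_NEAREST),cv2.resize(b,(400,320),interpolation=cv2.INTER_NEAREST)])[:,:,::-1])
```

```text
[[230 176 168 143 133 154 242 244 250 251 251 251 251 251 251 251]
 [126 215 230 239 242 250 251 251 251 251 251 251 251 251 251 250]
 [238 240 240 241 248 251 251 251 251 248 246 245 245 228 216 149]
 [242 240 241 244 251 251 238 229 224 223 188  77  99 142 212 153]
 [241 242 245 238 243 247 250 253 251 252 226 214 161 160 206 179]
 [241 242 250 252 253 253 253 251 252 252 237 235 173 133 164 139]
 [242 241 250 253 253 253 252 252 252 253 251 191 159 119  89 128]
 [243 243 248 253 252 252 252 252 253 252 252 160 146 114  97 111]
 [243 244 248 252 251 252 253 253 252 252 252 162 146 120 111 102]
 [242 242 245 251 252 253 253 252 252 252 252 209 144 123 109 143]
 [243 242 243 251 253 253 252 252 252 252 253 233 146 119 112 161]
 [244 244 243 252 253 252 252 252 252 253 250 209 106  94 150 215]
 [244 244 244 251 252 234 212 187 129 117 138 239 245 251 251 251]
 [243 244 244 244 235 237 242 250 251 251 251 251 251 251 251 251]
 [243 243 243 243 243 244 249 251 251 251 251 251 251 251 251 251]
 [243 243 243 243 242 242 242 248 251 251 251 246 229 210 205 208]
 [241 243 244 243 243 242 24
[... 2544 characters left out ...]
253 255 254 250  -1  -2]
 [  0   0 249 251 255 254 253 253 253 253 252 254 252 250 248 246  -1  -5]
 [ -1  -3 245 247 247 252 254 253 714 256 254 251 249 246 246 242  -3  -3]
 [  0  -2  -2 243 245 246 249 251 251 252 250 249 245 243 242 240 229 229]
 [ -1  -1  -2 237 241 242 245 247 249 248 247 243 242 240 236 233 228 227]
 [ -3  -2  -3 233 235 237 241 243 244 244 241 240 237 235 232 230 228 228]
 [ -1  -4   0 228 232 233 236 236 239 241 237 236 233 229 229 225 226 227]
 [ -3  -1  -3 228 228 227 230 234 235 236 233 231 230 227 223 254 253 253]
 [ -1  -4  -1 227 228 229 230 229 230 231 229 227 226 221 255 255 255 255]
 [  0  -4  -2 228 229 228 229 228 229 227 225 222 253 254 253 253 253 714]]
```

View pics/top_face.png

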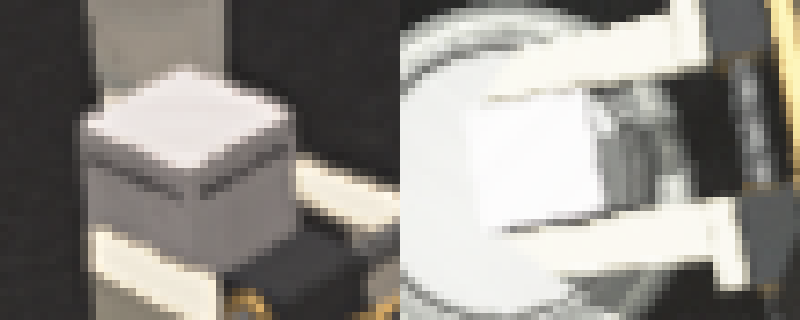

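The upper face is certainly plain: flat depth at 254 mm and no hole. My first reading of the dim near face was wrong, so the hole must be at the end now pointing down. I raise 4 cm and spin the tool half a turn about its horizontal axis. The last joint then goes from -1.11 to about 2.03, which is in range.

Emit:
move_arm(
  motion=[
    [[2, 0, 0], [0, 0, 0]],
    [[2, 0, 0], [0, 0, 0]],
    [[0, 0, 0], [0, 0, 5]],
    [[0, 0, 0], [0, 0, 7]],
    [[0, 0, 0], [0, 0, 7]],
    [[0, 0, 0], [0, 0, 7]],
    [[0, 0, 0], [0, 0, 7]],
    [[0, 0, 0], [0, 0, 7]],
    [[0, 0, 0], [0, 0, 7]],
    [[0, 0, 0], [0, 0, 7]],
    [[0, 0, 0], [0, 0, 7]],
    [[0, 0, 0], [0, 0, 7]],
  ],
)

```text
time_s: 24.03
ee_pos: [0.4524, 0.1545, 0.2585]
ee_rot: [-0.681, -0.192, -0.073, 0.703]
force: [0.8, -0.2, -0.6]
grip_width: 0.39
```

Emit:
move_arm(
  motion=[
    [[0, 0, 0], [0, 0, 7]],
    [[0, 0, 0], [0, 0, 7]],
    [[0, 0, 0], [0, 0, 7]],
    [[0, 0, 0], [0, 0, 7]],
    [[0, 0, 0], [0, 0, 7]],
    [[0, 0, 0], [0, 0, 7]],
    [[0, 0, 0], [0, 0, 7]],
    [[0, 0, 0], [0, 0, 7]],
    [[0, 0, 0], [0, 0, 7]],
    [[0, 0, 0], [0, 0, 7]],
    [[0, 0, 0], [0, 0, 7]],
    [[0, 0, 0], [0, 0, 7]],
  ],
)

```text
time_s: 25.03
ee_pos: [0.4524, 0.1545, 0.2584]
ee_rot: [0.635, -0.313, -0.416, -0.571]
force: [1.2, -1.0, -1.0]
grip_width: 0.389
```

Emit:
move_arm(
  motion=[
    [[0, 0, 0], [0, 0, 7]],
    [[0, 0, 0], [0, 0, 7]],
    [[0, 0, 0], [0, 0, 7]],
    [[0, 0, 0], [0, 0, 7]],
    [[0, 0, 0], [0, 0, 0]],
    [[0, 0, 0], [0, 0, 0]],
    [[0, 0, 0], [0, 0, 0]],
  ],
)

```text
time_s: 25.62
ee_pos: [0.4525, 0.1545, 0.2582]
ee_rot: [0.542, -0.455, -0.54, -0.457]
force: [-0.3, -0.3, -0.6]
grip_width: 0.389
```

```bash
cat > f.py <<'E'
from kin import *
rel(); np.set_printoptions(linewidth=200)
t=cam("top"); s=cam("scene"); zt=arm.sense()["ee_pos"][2]+.035
for n,c in(("top",t),("scene",s)):
    P=pts(c); V=c["frame"].max(-1)
    m=((abs(P[...,0]-.4525)<.07)&(abs(P[...,1]-.135)<.06)&(abs(P[...,2]-zt)<.008)).astype(np.uint8)
    k=max(cv2.findContours(m,0,cv2.CHAIN_APPROX_NONE)[0],key=cv2.contourArea); x,y,w,h=cv2.boundingRect(k)
    q=np.array([ray(c,a,b,zt)[:2] for a,b in k[:,0]],np.float32); r=cv2.minAreaRect(q)
    print(n,"face centre",np.round(r[0],4),"size",np.round(r[1],4),"z",np.median(P[...,2][m>0]).round(4)); print((P[y-1:y+h+1:2,x-1:x+w+1:2,2]*1000).round().astype(int)); print(V[y-1:y+h+1:2,x-1:x+w+1:2])
P=pts(t).reshape(-1,3)
k=(np.hypot(P[:,0]-.454,P[:,1]-.156)<.075)&(P[:,2]>.0125)&(P[:,2]<.024); q=P[k]
f=least_squares(lambda c:np.hypot(*(q[:,:2]-c).T)-.0535,[.452,.15],loss="soft_l1",f_scale=.002); print("dish top",len(q),f.x.round(4))
a=s["frame"][110:260,200:400]; b=t["frame"][240:300,280:360]
cv2.imwrite("pics/fin.png",np.hstack([cv2.resize(a,(400,300)),cv2.resize(b,(400,300))])[:,:,::-1])
E
python3 f.py
```

```text
t 25.62 pos [0.4525 0.1545 0.2582] F [-0.3 -0.3 -0.6] grip 0.389 q [-0.46  0.75  1.77  1.04  1.92  2.09]
tool axes x,y,z: [[0.004, -0.0, -1.0], [-0.985, -0.17, -0.004], [-0.17, 0.985, -0.001]] jaw deg -170.2
top face centre [0.4565 0.1355] size [0.036  0.0362] z 0.2919
[[  6   3 267 267 268 268 267 270 270 267 267]
 [  6   4 268 270 267 292 292 288 290   0  15]
 [  0 292 292 294 293 290 291 294 290 257   0]
 [ -1 290 290 290 291 291 294 291 294 290   3]
 [  5 292 294 292 250 242 240 291 292 294   1]
 [  4 290 293 282 240 243 241 242 293 292   6]
 [  4 290 295 290 241 240 243 241 290 290   8]
 [  6 292 287 293 242 242 239 293 290 292 229]
 [  2   3 288 289 291 292 290 289 292 292 285]
 [  0   2 293 290 290 291 294 291 290 289 267]
 [  6   5 290 289 282 267 268 272 268 267 268]]
[[240 241 244 251 251 251 251 248 238 201 170]
 [239 241 243 213 232 225 245 247 248 221 118]
 [245 251 249 252 251 251 251 252 252 230 213]
 [242 252 252 252 248 230 238 251 251 232 235]
 [242 251 251 240 152 131 158 217 251 249 230]
 [243 250 252 201 130 212 235 247 250 252 144]
 [244 250 251 193 133 229 245 
[... 734 characters left out ...]
87 286 288 287 285 282 282 277 277 267]
 [  1 272 275 277 280 281 282 284 283 280 277 278 275 272 266]]
[[ 39  67 175 255 254 250 249 250 254 209 124 186 169 123 178]
 [ 59 255 248 244 244 242 234 235 237 244 255  41  80 111 128]
 [114 253 244 242 234 232 232 230 228 233 236 165 117  44  45]
 [ 64 232 235 235 232 181 128 129 125 187 233 238 246 203  55]
 [100 212 236 238 237 148 130 128 144 216 236 231 181 129  52]
 [ 80 126 134 188 235 241 240 240 240 236 177 123 119  96  56]
 [ 65  88 103 127 132 161 227 236 176 126 123 109  86 124 202]
 [ 68 132 110  88  96 123 126 128 123 112  76 104 131 124 232]
 [ 57 132 132 133 133  93  91 126  73 105 128 126 128 125 192]]
dish top 134 [0.4557 0.1586]
```

The hole is now up: the top view shows the face at 292 mm and a round floor 50 mm deeper at 242 mm. The block's centre is 22 mm short of the dish centre in y, which agrees with the tool-length error I felt at the bench. I correct that and lower 4 cm.

Emit:
move_arm(
  motion=[
    [[0.5, -0.1, 0.4], [0, 0, 0]],
    [[1, -0.1, 0.6], [0, 0, 0]],
    [[1, -0.1, 0.6], [0, 0, 0]],
    [[1, 0, 0.4], [0, 0, 0]],
    [[0.5, 0, 0.2], [0, 0, 0]],
    [[0, 0, 0], [0, 0, 0]],
    [[0, 0, 0], [0, 0, 0]],
    [[0, 0, 0], [0, 0, 0]],
  ],
)

```text
time_s: 26.38
ee_pos: [0.4518, 0.1766, 0.218]
ee_rot: [-0.541, 0.456, 0.541, 0.456]
force: [0.1, 0.2, -1.1]
grip_width: 0.388
```

```bash
sed -i 's/; print((P\[y-1.*$//; s/-.135)<.06/-.155)<.06/' f.py; python3 f.py
```

```text
t 26.38 pos [0.4518 0.1766 0.218 ] F [ 0.1  0.2 -1.1] grip 0.388 q [-0.42  0.82  1.79  1.05  1.86  2.02]
tool axes x,y,z: [[0.0, 0.0, -1.0], [-0.986, -0.17, -0.0], [-0.17, 0.986, 0.0]] jaw deg -170.2
top face centre [0.456  0.1576] size [0.0358 0.0357] z 0.2517
scene face centre [0.4501 0.1462] size [0.042  0.0432] z 0.25
dish top 138 [0.4559 0.1588]
```

View pics/fin.png

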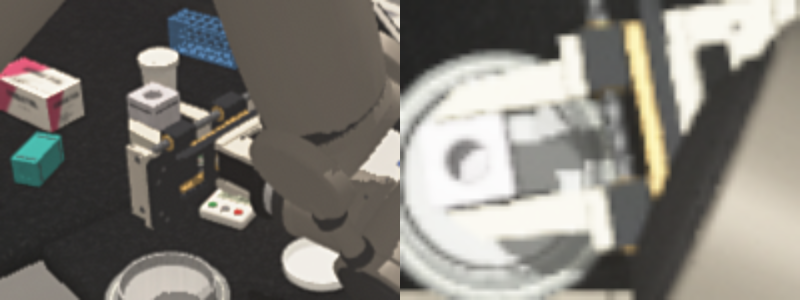

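The picture shows the hole facing up, at (152,93) on the left and (468,160) on the right, centred over the dish, with the timer and petri dish where they were. I hand in.

```bash
python3 -c "
from h import *
arm.sign_off(); print(arm.sense()['time_s'])"
```

```text
the job is handed in; nothing more can be done
the job is handed in; nothing more can be done
```

I slid the dish onto the bench mark without lifting it. I then picked up the adapter and handed in with the hole facing straight up and the block held over the dish. That took about 26.5 s on the robot clock.

**Last checks**
- **Dish:** the top view put its centre at (0.456, 0.159) and the scene view at (0.454, 0.155). The mark is at (0.4525, 0.155), so the dish is 1 to 5 mm off, where 15 mm is allowed.
- **Adapter position:** its face centre was (0.456, 0.158) in the top view, about 1 mm off the dish centre. The block's centre is about 0.217 m up. It is gripped at 36 mm with 35 N and its axis is vertical to within about 0.1°.
- **Hole:** just before the final 4 cm lowering, the top view showed a round hole whose floor lay 50 mm below the face. The last picture still shows it facing up.

**What went wrong or disagreed**
- **First slide missed:** the fingertips passed over the dish rim. Feeling for the bench showed the tool point reads about 25 mm too far along the fingers, compared with `arm.nose_length`. I corrected for this by touch and camera and slid again.
- **Force during the feeling:** the bench contact peaked at 29 N.
- **Wrong end first:** I misread the dim near end of the adapter as plain. The first upright look showed no hole on top, so I turned the block half a turn.
- **Scene view of the adapter:** its face centre came out about 12 mm off, at (0.450, 0.146). Its fitted outline was too large (42 x 43 mm for a 36 mm face), so I relied on the top view.
- **Bystanders:** the timer and petri dish looked unmoved in the last picture. I did not re-measure the vial or the stain bottle, but the arm never worked near them.

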